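# Weigh two counterweights and seat the heavier one

### The arm

A 6-joint arm with a two-finger parallel gripper is mounted at the origin on the work surface. World frame = base frame: x ahead of the robot, y to its left, z up, the work surface at z = 0. Lengths are in m, angles in rad, forces in N, time in s.
With the tool pointing down it reaches from about 0.4 to 0.825 m from the base axis. Payload 7 kg.
Tool frame: the origin (TCP) lies midway between the tips of the shut fingers; the grasp point (between the pads) lies 19 mm behind it (env.pinch_z is the distance from the TCP to the grasp point, in m); z points along the fingers, y is the direction in which the jaws open and shut (so a half turn about z gives the same grasp; the last joint's range is limited). The gripper opens to 88 mm and grips with 3 to 60 N. Pads are 19 mm wide; open, the fingers measure 130 mm over their backs; the gripper's body (78 mm by 193 mm) begins 47 mm behind the grasp point.
Start: joints at [1.451, 0.359, 0.012, 0, -1.224, -0.288], TCP at [0.268, 0.62, 0.227] pointing down, gripper open.
Joint ranges: [-3.07, 3.07], [-1.43, 2.12], [-1.02, 1.25], [-3.03, 1.67], [-3.05, -0], [-3.03, 3.03]. Speed limits (rad/s): [2.39, 2.39, 3.01, 3.14, 3.14, 3.14].

### API

Orientations are given as a 3x3 rotation matrix whose columns are the frame's x, y, z axes.
In Python, from station import env gives the robot as it stands.
- The arm moves only by the shell command python3 -m creep 'ROWS' [FORCE]. ROWS is JSON, a list of rows, each an object of numbers: "grip": the closure, from 0 (fully open) to 1 (shut); "x", "y", "z": the shift along the tool's x, y, z in mm; "yaw": the turn about the tool's z in rad. In form: [{"grip": .., "x": .., "y": .., "z": .., "yaw": ..}, ...]. A call has 1 to 12 rows; each row is the pose to reach, as a shift and turn from the pose commanded when the call began, along the tool's axes at that moment; what a row does not reach only later rows make up. A row lasts 1/10 s, in which the tool goes at most 50 mm and 8.59 degrees, less where a joint would pass 70% of its speed; a pose out of reach is approached as far as the arm can. A call with a gripper value outside its range is refused whole. The fingers move at their own pace and stop on an object; FORCE is the grip in N (left out, the last holds). Time passes only in rows, so rows that repeat a pose let the fingers close. It gives the time, the measured TCP pose, the force and the opening at its end, in the units of the state.
- env.state(): the state, without advancing time (a new reading comes with each control period).
- env.get_image(name): name is "scene" or "top" or "wrist"; returns (picture, depth): 384x512x3 uint8, red, green, blue; 384x512 float32, m along the optical axis (not along the pixel's ray), 0 where there is no reading.
- env.calibration(name): a dict with "mtx" (3x3 intrinsics, pixels), "k1" (the pictures are not rectified: a ray, as slopes to the right and down, at radius r is drawn at 1 + k1 r^2 times it, then the intrinsics apply), "R" (3x3) and "t" (3): a world point X has camera coordinates R X + t. Camera axes: x right, y down, z forward; pixel columns grow to the right and rows downward; lengths in m; the calibration is good to about 2 mm. A picture is of the moment at which its call begins: read the wrist's pose just before it. calibration takes no time and is no camera call; for the wrist camera it gives the pose at the moment of the call.
- env.hand_in(): hands the job in, once; it reports no verdict.
The state is a dict: "time": time; "joints": joint angles; "qvel": joint speeds; "effort": joint torques, N m; "ee_pos": TCP position; "orientation": TCP orientation; "wrist_force": force on the tool from outside, world axes, zero at the start; "moment": the same for the moment, N m; "width": opening from 0.0 (shut) to 1.0 (fully open).
Only numpy, scipy, OpenCV 4.12 (cv2) and the standard library are available. Lean on these libraries where they do the work, as an engineer would, in place of code of your own. Each camera call takes 0.05 s, during which the arm holds its last target.

### The job

Set the two dark counterweights on opposite pans of the wooden balance, one on each, let go and let it tip to show which is heavier. Then take the heavier one, put it upright in the channel of the wooden fixture and slide it gently along against the stop until the red pin is pushed fully in, flush with the stop, without ramming it; nothing else may push the pin. Leave the lighter one standing on its pan and leave the other things on the table alone.

Things in the scene. Friction and masses are not known exactly. Their poses are not given: they have to be found in the camera images.
- weight_p_center (a point): Weight P: centre of one of two look-alike dark upright blocks, 40 x 40 mm square, 64 mm high (base 32 mm below this point); z up, x and y square to the sides; brass disc on top. One of the two (not told which) is heavier: 405 to 495 g against 255 to 345 g. Grip it across two opposite sides, in its upper half to stay clear of the fixture.
- weight_q_center (a point): Weight Q: centre of one of two look-alike dark upright blocks, 40 x 40 mm square, 64 mm high (base 32 mm below this point); z up, x and y square to the sides; brass disc on top. One of the two (not told which) is heavier: 405 to 495 g against 255 to 345 g. Grip it across two opposite sides, in its upper half to stay clear of the fixture.
- weight_p: weight P itself; this origin is the centre of its underside
- weight_q: weight Q itself; this origin is the centre of its underside
- balance: plywood base of the equal-arm balance, 110 x 200 x 12 mm, origin at the centre of its underside; the beam lies along its y axis, pivot 40 mm up, post and pointer up to 80 mm high in the middle.
- pan_left_top (a point): centre of the top face of the left pan, a round steel plate 90 mm across, 72 mm over the table when empty, 115 mm to the balance's +y side of its pivot. It stays level and moves up and down by at most 14 mm as the beam tips, sinking freely under load: let go of a weight when its base is within a few mm of the pan; press the balance with 30 N at most.
- pan_right_top (a point): centre of the top face of the right pan, a round steel plate 90 mm across, 72 mm over the table when empty, 115 mm to the balance's -y side of its pivot. It stays level and moves up and down by at most 14 mm as the beam tips, sinking freely under load: let go of a weight when its base is within a few mm of the pan; press the balance with 30 N at most.
- beam (a joint): tip of the beam in rad, 0 level (empty), from -0.12 to 0.12 at its stops; positive: the left pan is up and the right pan down (the right one holds the heavier load). It takes up to about 1.5 s to tip.
- fixture: wooden fixture, base board 220 x 110 x 10 mm, origin at the centre of its underside. A straight channel runs along its +x, centred on y = 0: floor 10 mm above the origin, 44 mm wide between fences 9 mm high from x = -50 to +105 mm.
- channel_mouth (a point): point on the channel's floor, 85 mm before the fixture's centre (x = -85 mm), where a weight can be set down: from x = -92 to -50 mm the fences flare out to about 64 mm at the open mouth. Axes as the fixture's: slide the weight along +x from here; let go and pushed low from behind, it lines itself up in the flare.
- stop_holder: holder of the stop: fixed to the fixture, origin a point on the channel's floor at fixture x = +50 mm. An aluminium stop block, 42 mm wide, 22 mm high, closes the channel near here; it was clamped by hand, so its face may stand up to 8 mm before or beyond this point: it is rigid, its place is not measured and must be felt. The red pin sticks out of its face to the mouth. Press it with 25 N at most.
- pin (a joint): how far the red pin is pushed in, in m: 0 out (it sticks out 10 mm), 0.010 flush with the stop's face. 10 mm thick, its axis 13 mm above the channel floor. It slides stiffly, with about 4 N of friction plus 15 N per m/s, does not spring back, and beyond it the weight meets the rigid stop.
- kit_box: bystander, to be left alone: open plywood kit box 100 x 80 x 45 mm
- foam_block: bystander, to be left alone: yellow block 50 x 150 x 35 mm
- screwdriver: bystander, to be left alone: screwdriver lying on the table
- screw_jar: bystander, to be left alone: jar of screws, 56 mm across, 70 mm high
- bracket: bystander, to be left alone: flat wooden triangle bracket, about 130 x 90 x 6 mm
- pen_cup: bystander, to be left alone: grey cup, 72 mm across, 90 mm high
- collar: bystander, to be left alone: brass collar, 48 mm across, 18 mm high
Mind the look-alikes: they are no part of the job. Leave any green or orange look-alike of the weight_p alone.

How it is judged:
On the way, in this order (a step that is already met when the one before it is completed fails the run):
1. the two weights stand on opposite pans, one on each, let go, and the beam has come to rest tipped to the heavier side (((horizontal distance between weight_p_center and pan_left_top below 0.035 m and z of weight_p_center in the frame of pan_left_top between 0.029 and 0.036 m and horizontal distance between weight_q_center and pan_right_top below 0.035 m and z of weight_q_center in the frame of pan_right_top between 0.029 and 0.036 m) or (horizontal distance between weight_p_center and pan_right_top below 0.035 m and z of weight_p_center in the frame of pan_right_top between 0.029 and 0.036 m and horizontal distance between weight_q_center and pan_left_top below 0.035 m and z of weight_q_center in the frame of pan_left_top between 0.029 and 0.036 m)) and (value of joint beam below -0.09 rad or value of joint beam above 0.09 rad) and velocity of joint beam between -0.05 and 0.05 rad/s and contact force between each of the arm, the fingers and weight_p below 0.2 N and contact force between each of the arm, the fingers and weight_q below 0.2 N), for 0.2 s.
2. the heavier weight stands in the fixture's channel with the red pin pushed fully in, the lighter one (under 3.7 N) on its pan (((y of weight_p_center in the frame of fixture between -0.005 and 0.005 m and x of weight_p_center in the frame of fixture above 0.015 m and z of weight_p_center in the frame of fixture below 0.045 m and angle between each of weight_p_center, weight_q_center's own z axis and vertical below 0.06 rad and value of joint pin above 0.0085 m and ((horizontal distance between weight_q_center and pan_left_top below 0.035 m and z of weight_q_center in the frame of pan_left_top between 0.029 and 0.036 m) or (horizontal distance between weight_q_center and pan_right_top below 0.035 m and z of weight_q_center in the frame of pan_right_top between 0.029 and 0.036 m)) and contact force between weight_q and balance below 3.7 N) or (y of weight_q_center in the frame of fixture between -0.005 and 0.005 m and x of weight_q_center in the frame of fixture above 0.015 m and z of weight_q_center in the frame of fixture below 0.045 m and angle between each of weight_q_center, weight_p_center's own z axis and vertical below 0.06 rad and value of joint pin above 0.0085 m and ((horizontal distance between weight_p_center and pan_left_top below 0.035 m and z of weight_p_center in the frame of pan_left_top between 0.029 and 0.036 m) or (horizontal distance between weight_p_center and pan_right_top below 0.035 m and z of weight_p_center in the frame of pan_right_top between 0.029 and 0.036 m)) and contact force between weight_p and balance below 3.7 N))), for 0.2 s.
At the end, for the whole second after the job is handed in: The heavier weight stands upright on the floor of the fixture's channel (within 5 mm of its centre line) at the stop, the red pin pushed in to within 1.5 mm of flush; the lighter weight stands upright on one of the pans, within 35 mm of the pan's centre; both are let go and at rest (((y of weight_p_center in the frame of fixture between -0.005 and 0.005 m and x of weight_p_center in the frame of fixture above 0.015 m and z of weight_p_center in the frame of fixture below 0.045 m and angle between each of weight_p_center, weight_q_center's own z axis and vertical below 0.06 rad and value of joint pin above 0.0085 m and ((horizontal distance between weight_q_center and pan_left_top below 0.035 m and z of weight_q_center in the frame of pan_left_top between 0.029 and 0.036 m) or (horizontal distance between weight_q_center and pan_right_top below 0.035 m and z of weight_q_center in the frame of pan_right_top between 0.029 and 0.036 m)) and contact force between weight_q and balance below 3.7 N) or (y of weight_q_center in the frame of fixture between -0.005 and 0.005 m and x of weight_q_center in the frame of fixture above 0.015 m and z of weight_q_center in the frame of fixture below 0.045 m and angle between each of weight_q_center, weight_p_center's own z axis and vertical below 0.06 rad and value of joint pin above 0.0085 m and ((horizontal distance between weight_p_center and pan_left_top below 0.035 m and z of weight_p_center in the frame of pan_left_top between 0.029 and 0.036 m) or (horizontal distance between weight_p_center and pan_right_top below 0.035 m and z of weight_p_center in the frame of pan_right_top between 0.029 and 0.036 m)) and contact force between weight_p and balance below 3.7 N)) and linear speed of each of weight_p, weight_q below 0.02 m/s); the robot touches nothing.
It fails at once if the stop is pressed with more than 25 N (contact force between stop_holder and anything else above 25 N).
It fails at once if the balance is pressed with more than 30 N (contact force between balance and anything else above 30 N).
It fails at once if the red pin is pushed by anything but a weight in the channel (value of joint pin above 0.003 m and (x of weight_p_center in the frame of fixture below 0.005 m or y of weight_p_center in the frame of fixture above 0.012 m or y of weight_p_center in the frame of fixture below -0.012 m) and (x of weight_q_center in the frame of fixture below 0.005 m or y of weight_q_center in the frame of fixture above 0.012 m or y of weight_q_center in the frame of fixture below -0.012 m)).
It fails at once if a bystander is moved by more than 30 mm (distance of any of kit_box, foam_block, screwdriver, screw_jar, bracket, pen_cup, collar from where it was at the start of the episode above 0.03 m).
It also fails if it takes over 72 s, if anything falls off the work surface, if the arm or the gripper's body presses on something with over 40 N, if the wrist force passes 120 N, or if a joint passes its speed limit or range.

## Working session

There is one attempt and no reset: what is moved stays moved. The work goes in short steps, Python scripts to look and compute and a shell command to move; the robot and the scene stay as the last step left them, time stands still between calls to the robot, and variables do not carry over. Pictures are saved under pics/ and viewed, and the job is handed in when it is done.

```bash
ls; mkdir -p pics; python3 - <<'E'
from station import env
import cv2, numpy as np
s=env.state(); print(s)
for n in ("scene","top","wrist"):
    c=env.calibration(n); im,d=env.get_image(n)
    np.savez(f"pics/{n}0.npz",im=im,d=d,**{k:np.array(v) for k,v in c.items()})
    cv2.imwrite(f"pics/{n}0.png",im[:,:,::-1]); print(n,c)
E
```

```text
pics
{'time': 0.0, 'joints': array([ 1.45108739e+00,  3.59382056e-01,  1.10570148e-02, -3.62019798e-04,
       -1.22415411e+00, -2.88097038e-01]), 'qvel': array([-0.00107452,  0.0010966 ,  0.00033191, -0.0007556 ,  0.00089955,
        0.00064954]), 'effort': array([-7.89829355e-04, -5.82722139e+01,  2.93066561e+01,  6.99742377e+00,
        6.92790709e-03, -1.52407133e-04]), 'ee_pos': array([0.26752808, 0.61916119, 0.22562291]), 'orientation': array([[ 9.17944316e-01, -3.96708890e-01, -5.39014933e-04],
       [-3.96709227e-01, -9.17942881e-01, -1.63009343e-03],
       [ 1.51887633e-04,  1.71016719e-03, -9.99998526e-01]]), 'wrist_force': array([0.14924404, 0.032336  , 0.24347502]), 'moment': array([-0.04089835,  0.00060524, -0.02367681]), 'width': 1.0050691697862124}
scene {'mtx': array([[369.19837853,   0.        , 261.52346497],
       [  0.        , 369.19837853, 189.29108403],
       [  0.        ,   0.        ,   1.        ]]), 'k1': -0.048871742182940416, 'R': array([[ 0.82207997,  0.56920874, -0.01363548],
       [ 0.38140482, -0.56830926, -0.72907814],
       [-0.42274683,  0.5
[... 186 characters left out ...]
107],
       [  0.        ,   0.        ,   1.        ]]), 'k1': -0.10931982950256872, 'R': array([[ 0.00254307, -0.9999435 ,  0.01032093],
       [-0.98684559, -0.00417783, -0.16161166],
       [ 0.16164565, -0.00977418, -0.98680046]]), 't': array([2.33648139e-04, 5.41382557e-01, 1.23031051e+00])}
wrist {'mtx': array([[293.2079984 ,   0.        , 252.73525558],
       [  0.        , 293.2079984 , 195.24724332],
       [  0.        ,   0.        ,   1.        ]]), 'k1': 0.010015174460324806, 'R': array([[-0.39696403, -0.91783337,  0.00121419],
       [-0.87824423,  0.38022535,  0.29002717],
       [-0.26665828,  0.114064  , -0.95701764]]), 't': array([ 0.67545739, -0.03552702,  0.39046296])}
```

View pics/scene0.png

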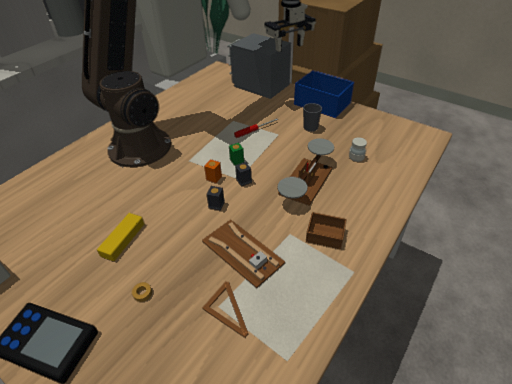

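View pics/top0.png

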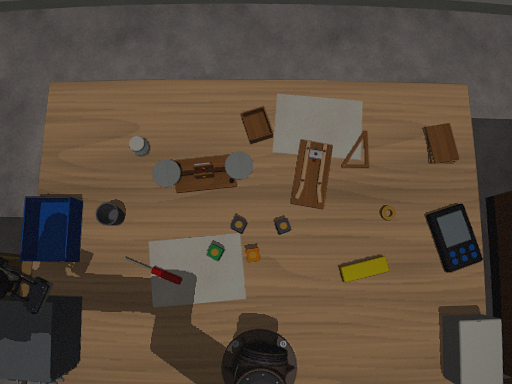

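View pics/wrist0.png

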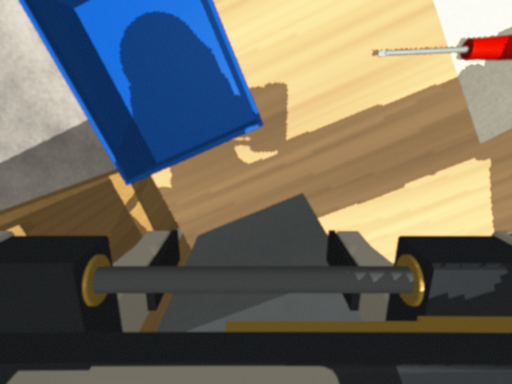

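Top view, candidates: dark weights at (238,225) and (283,226); the look-alikes are green (215,251) and orange (253,254). I choose the two dark ones. The pans are at (166,173) and (239,165), and the fixture is at (312,175) with its stop at (316,154). Next I check close crops.

```bash
python3 - <<'E'
import cv2, numpy as np
t=cv2.imread("pics/top0.png"); s=cv2.imread("pics/scene0.png")
cv2.imwrite("pics/ct1.png",cv2.resize(t[130:275,140:345],None,fx=3.9,fy=3.9,interpolation=cv2.INTER_CUBIC))
cv2.imwrite("pics/cs1.png",cv2.resize(s[120:300,190:360],None,fx=3.3,fy=3.3,interpolation=cv2.INTER_CUBIC))
E
```

```text
(no output)
```

View pics/ct1.png

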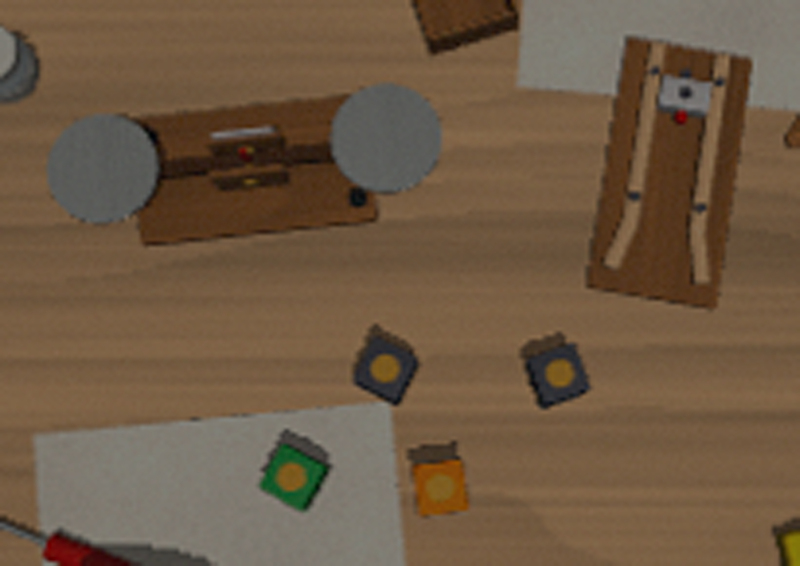

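View pics/cs1.png

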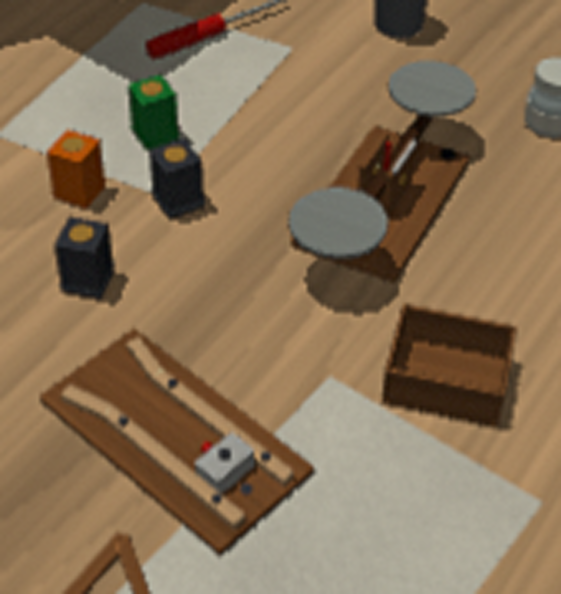

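```bash
cat > h.py <<'E'
import numpy as np, cv2
def load(n):
    z=np.load(f"pics/{n}.npz"); return z["im"],z["d"],z
def grab(env,n,name):
    c=env.calibration(n); im,d=env.get_image(n)
    np.savez(f"pics/{name}.npz",im=im,d=d,**{k:np.array(v) for k,v in c.items()})
    cv2.imwrite(f"pics/{name}.png",im[:,:,::-1]); return im,d,c
def rays(px,c):
    px=np.asarray(px,float).reshape(-1,2); K=c["mtx"]
    u=cv2.undistortPoints(px.reshape(-1,1,2),K,np.array([float(c["k1"]),0,0,0])).reshape(-1,2)
    return np.c_[u,np.ones(len(u))]
def onplane(px,c,z):
    r=rays(px,c); R=c["R"]; o=-R.T@c["t"]; w=r@R
    return o+w*((z-o[2])/w[:,2])[:,None]
def cloud(d,c):
    h,w=d.shape; v,u=np.mgrid[:h,:w]; r=rays(np.c_[u.ravel(),v.ravel()],c)
    X=(r*d.reshape(-1,1)-c["t"])@c["R"]; X[d.ravel()==0]=np.nan
    return X.reshape(h,w,3)
E
python3 - <<'E'
from h import *
im,d,c=load("top0"); X=cloud(d,c)
hsv=cv2.cvtColor(im,cv2.COLOR_RGB2HSV)
print("table z",np.nanmedian(X[200:215,330:360,2]))
for (u,v) in [(238,225),(283,226),(215,251),(253,254)]:
    print((u,v),X[v,u])
    sub=slice(v-14,v+15),slice(u-14,u+15)
    P=X[sub].reshape(-1,3); top=P[(P[:,2]>.056)&(P[:,2]<.075)]
    r=cv2.minAreaRect(top[:,:2].astype(np.float32)*1000); print(" top",len(top),top.mean(0),r)
    # disc
    h=hsv[sub]; m=((h[...,0]>13)&(h[...,0]<28)&(h[...,1]>120)&(h[...,2]>90))
    vv,uu=np.nonzero(m); print(" disc px",len(uu),uu.mean()+u-14,vv.mean()+v-14,onplane([[uu.mean()+u-14,vv.mean()+v-14]],c,.064))
# pans
for (u,v) in [(166,173),(239,165)]:
    sub=slice(v-20,v+21),slice(u-20,u+21); P=X[sub].reshape(-1,3); t=P[(P[:,2]>.06)&(P[:,2]<.08)]
    h=hsv[sub]; m=((h[...,1]<60)&(h[...,2]>70)).astype(np.uint8)
    cs,_=cv2.findContours(m,0,2)
    k=max(cs,key=cv2.contourArea).reshape(-1,2)+[u-20,v-20]
    e=cv2.fitEllipse(k.astype(np.float32)); 
    print("pan",len(t),t.mean(0),cv2.minEnclosingCircle(t[:,:2].astype(np.float32)),e,onplane([e[0]],c,.072))
E
```

```text
table z -0.0011020946268618548
(238, 225) [0.43702338 0.06612868 0.06417938]
 top 169 [0.44021688 0.06621134 0.06297758] ((440.3520812988281, 66.28971099853516), (38.928462982177734, 38.86844253540039), 63.69865417480469)
 disc px 46 238.15217391304347 224.04347826086956 [[0.43998488 0.06569785 0.064     ]]
(283, 226) [ 0.43432625 -0.07214489  0.06513471]
 top 168 [ 0.43643892 -0.07106603  0.06295907] ((436.7814025878906, -71.10664367675781), (39.79843521118164, 39.259891510009766), 19.37320899963379)
 disc px 42 283.1904761904762 225.35714285714286 [[ 0.43639856 -0.07282328  0.064     ]]
(215, 251) [0.35730292 0.13546828 0.06417373]
 top 168 [0.35414457 0.13681587 0.06328583] ((354.4942321777344, 136.33172607421875), (39.35155487060547, 39.98944854736328), 60.03539276123047)
 disc px 40 214.2 251.925 [[0.35448877 0.13787946 0.064     ]]
(253, 254) [0.3487823  0.0196474  0.06282563]
 top 173 [0.34698263 0.02227921 0.06287311] ((346.82476806640625, 22.353870391845703), (39.769493103027344, 39.731021881103516), 8.700614929199219)
 disc px 179 252.41340782122904 254.7709497206704 [[0.34643303 0.02141693 0.064     ]]
pan 647 [0.59930935 0.29386019 0.07079527] ((0.5993160605430603, 0.2945103645324707), 0.046492546796798706) ((165.77981567382812, 172.81585693359375), (26.87555503845215, 27.941730499267578), 49.79058074951172) [[0.59837876 0.29376448 0.072     ]]
pan 632 [0.62487392 0.06708695 0.07073149] ((0.6255958080291748, 0.06735977530479431), 0.045038122683763504) ((238.57008361816406, 164.962646484375), (27.14488983154297, 27.800291061401367), 83.22405242919922) [[0.62421434 0.06605727 0.072     ]]
```

```bash
python3 - <<'E'
from h import *
im,d,c=load("top0"); X=cloud(d,c)
hsv=cv2.cvtColor(im,cv2.COLOR_RGB2HSV)
s=(slice(130,220),slice(285,340)); P=X[s].reshape(-1,3)
for lo,hi in [(.005,.05),(.006,.014)]:
    t=P[(P[:,2]>lo)&(P[:,2]<hi)]
    print(len(t),cv2.minAreaRect(t[:,:2].astype(np.float32)*1000),t.mean(0))
t=P[(P[:,2]>.025)&(P[:,2]<.05)]; print("stop",len(t),cv2.minAreaRect(t[:,:2].astype(np.float32)*1000),t.mean(0))
# color board contour corners at z=.01
h=hsv[s]; m=((h[...,0]<14)&(h[...,1]>110)&(h[...,2]<130)).astype(np.uint8)
cs,_=cv2.findContours(cv2.morphologyEx(m,3,np.ones((7,7))),0,2); k=max(cs,key=cv2.contourArea).reshape(-1,2)+[285,130]
w=onplane(k,c,.010); print("board",len(k),cv2.minAreaRect(w[:,:2].astype(np.float32)*1000))
# red pin
red=((h[...,0]<6)|(h[...,0]>174))&(h[...,1]>170)&(h[...,2]>90); v,u=np.nonzero(red); print("pin",len(u),onplane([[u.mean()+285,v.mean()+130]],c,.028))
# light fences
f=((h[...,0]>10)&(h[...,0]<26)&(h[...,2]>125)&(h[...,1]>50)); v,u=np.nonzero(f)
cv2.imwrite("pics/fm.png",cv2.resize(np.hstack([m*255,f.astype(np.uint8)*255]),None,fx=5,fy=5,interpolation=0))
E
```

```text
2074 ((612.9965209960938, -177.16409301757812), (293.6102600097656, 170.0234832763672), 2.5675103664398193) [ 0.61117752 -0.17049389  0.01212356]
1377 ((617.57958984375, -175.60195922851562), (281.0767517089844, 155.83731079101562), 0.8024429678916931) [ 0.60455329 -0.16933921  0.00936577]
stop 112 ((669.5276489257812, -180.57318115234375), (42.12981033325195, 35.289100646972656), 79.99864196777344) [ 0.6721547  -0.18127998  0.03057051]
board 74 ((603.8678588867188, -167.77072143554688), (143.6676483154297, 231.5653076171875), 80.14977264404297)
pin 4 [[ 0.65421978 -0.17919725  0.028     ]]
```

View pics/fm.png

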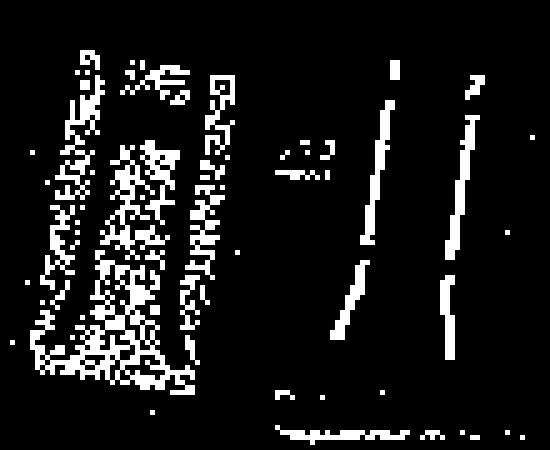

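```bash
cat >> h.py <<'E'
def plan(x,y,z,psi=None):
    """shift (mm) in tool axes from measured pose to world TCP x,y,z; yaw to make tool x point at world angle psi (deg)"""
    from station import env
    s=env.state(); R=s["orientation"]; d=R.T@(np.array([x,y,z])-s["ee_pos"])*1000
    p=np.degrees(np.arctan2(R[1,0],R[0,0])); 
    yaw=None if psi is None else round(-np.radians((psi-p+180)%360-180),3)
    print("t",round(s["time"],2),"pos",s["ee_pos"].round(4),"psi",round(p,2),"w",round(float(s["width"]),3),"F",np.round(s["wrist_force"],2),"j",s["joints"].round(2),"\n shift",d.round(1),"yaw",yaw)
E
python3 -c "
from h import *
plan(.440,.066,.14,-26.3); plan(.4365,-.072,.14,19.4)"
```

```text
t 0.15 pos [0.2676 0.6193 0.2258] psi -23.37 w 0.999 F [-0.54 -0.32  0.63] j [ 1.45  0.36  0.01 -0.   -1.22 -0.29] 
 shift [377.7 439.4  86.5] yaw 0.051
t 0.15 pos [0.2676 0.6193 0.2258] psi -23.37 w 0.999 F [-0.54 -0.32  0.63] j [ 1.45  0.36  0.01 -0.   -1.22 -0.29] 
 shift [429.3 567.5  86.6] yaw -0.746
```

```bash
python3 -m creep '[{"grip":0,"x":378,"y":439,"z":50,"yaw":0.05},{"grip":0,"x":378,"y":439,"z":50,"yaw":0.05},{"grip":0,"x":378,"y":439,"z":86,"yaw":0.05},{"grip":0,"x":378,"y":439,"z":86,"yaw":0.05},{"grip":0,"x":378,"y":439,"z":86,"yaw":0.05},{"grip":0,"x":378,"y":439,"z":86,"yaw":0.05},{"grip":0,"x":378,"y":439,"z":86,"yaw":0.05},{"grip":0,"x":378,"y":439,"z":86,"yaw":0.05},{"grip":0,"x":378,"y":439,"z":86,"yaw":0.05},{"grip":0,"x":378,"y":439,"z":86,"yaw":0.05},{"grip":0,"x":378,"y":439,"z":86,"yaw":0.05},{"grip":0,"x":378,"y":439,"z":86,"yaw":0.05}]'; python3 -c "
from h import *
plan(.440,.066,.14,-26.3)"
```

```text
time: 1.35
ee_pos: [0.4404, 0.0641, 0.1402]
orientation: [[0.897, -0.443, -0.0], [-0.443, -0.897, -0.0], [-0.0, 0.0, -1.0]]
wrist_force: [0.9, 0.4, -0.1]
width: 0.998
t 1.35 pos [0.4404 0.0641 0.1402] psi -26.28 w 0.998 F [ 0.85  0.37 -0.14] j [ 0.59  0.06 -0.6  -0.   -0.92  0.52] 
 shift [-1.2 -1.5  0.2] yaw 0.0
```

```bash
python3 -c "
from h import *
from station import env
im,d,c=grab(env,'wrist','w1'); X=cloud(d,c)
P=X.reshape(-1,3); t=P[(P[:,2]>.058)&(P[:,2]<.07)&(abs(P[:,0]-.44)<.04)&(abs(P[:,1]-.066)<.04)]
print(len(t),t.mean(0),cv2.minAreaRect(t[:,:2].astype(np.float32)*1000))
plan(.440,.066,.14,-26.3)"
```

```text
2132 [0.44329045 0.06471289 0.06332646] ((442.0406188964844, 65.17546844482422), (39.655704498291016, 40.426918029785156), 62.79490280151367)
t 1.4 pos [0.4403 0.0612 0.1391] psi -26.35 w 1.0 F [ 0.72 -4.56 -0.05] j [ 0.58  0.06 -0.6  -0.   -0.92  0.53] 
 shift [-2.4 -4.1 -0.9] yaw -0.001
```

View pics/w1.png

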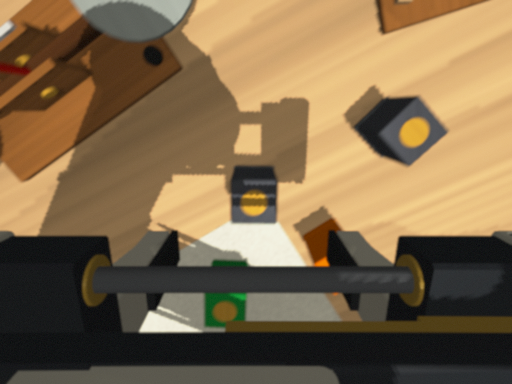

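The picture shows the dark weight centred between the fingers at (253,197), clear of green (225,300) and orange (325,245). I descend and grip.

```bash
python3 -m creep '[{"grip":0,"x":0,"y":0,"z":40,"yaw":0},{"grip":0,"x":0,"y":0,"z":80,"yaw":0},{"grip":0,"x":0,"y":0,"z":105,"yaw":0},{"grip":0,"x":0,"y":0,"z":114,"yaw":0},{"grip":0,"x":0,"y":0,"z":114,"yaw":0},{"grip":1,"x":0,"y":0,"z":114,"yaw":0},{"grip":1,"x":0,"y":0,"z":114,"yaw":0},{"grip":1,"x":0,"y":0,"z":114,"yaw":0},{"grip":1,"x":0,"y":0,"z":114,"yaw":0},{"grip":1,"x":0,"y":0,"z":114,"yaw":0}]' 25; python3 -c "
from h import *
plan(.440,.066,.14,-26.3)"
```

```text
time: 2.4
ee_pos: [0.4408, 0.0669, 0.0271]
orientation: [[0.897, -0.442, 0.001], [-0.442, -0.897, 0.001], [0.001, -0.001, -1.0]]
wrist_force: [-0.1, -0.2, -0.2]
width: 0.607
t 2.4 pos [0.4408 0.0669 0.0271] psi -26.23 w 0.607 F [-0.1  -0.18 -0.2 ] j [ 0.6   0.23 -0.73 -0.   -0.61  0.52] 
 shift [  -0.3    1.1 -112.9] yaw 0.001
```

```bash
python3 -m creep '[{"grip":1,"x":0,"y":0,"z":0,"yaw":0},{"grip":1,"x":0,"y":0,"z":0,"yaw":0},{"grip":1,"x":0,"y":0,"z":0,"yaw":0},{"grip":1,"x":0,"y":0,"z":0,"yaw":0},{"grip":1,"x":0,"y":0,"z":0,"yaw":0}]' 25
```

```text
time: 2.9
ee_pos: [0.4402, 0.0662, 0.0267]
orientation: [[0.897, -0.442, -0.001], [-0.442, -0.897, -0.001], [-0.0, 0.001, -1.0]]
wrist_force: [-2.3, -3.6, 6.1]
width: 0.456
```

```bash
python3 -c "
from h import *
plan(.599,.294,.147,-26.3)"
python3 -m creep '[{"grip":1,"x":0,"y":0,"z":-30,"yaw":0},{"grip":1,"x":0,"y":0,"z":-70,"yaw":0},{"grip":1,"x":0,"y":0,"z":-120,"yaw":0},{"grip":1,"x":0,"y":0,"z":-120,"yaw":0},{"grip":1,"x":0,"y":0,"z":-120,"yaw":0}]' 25
```

```text
t 2.9 pos [0.4402 0.0662 0.0267] psi -26.23 w 0.456 F [-2.29 -3.6   6.09] j [ 0.59  0.23 -0.73  0.   -0.61  0.52] 
 shift [  41.7 -274.4 -120.7] yaw 0.001
time: 3.4
ee_pos: [0.4406, 0.0671, 0.147]
orientation: [[0.897, -0.442, 0.001], [-0.442, -0.897, 0.002], [0.0, -0.002, -1.0]]
wrist_force: [-1.4, 0.1, -5.2]
width: 0.453
```

```bash
python3 -m creep '[{"grip":1,"x":7,"y":-45,"z":0,"yaw":0},{"grip":1,"x":14,"y":-90,"z":0,"yaw":0},{"grip":1,"x":21,"y":-135,"z":0,"yaw":0},{"grip":1,"x":28,"y":-180,"z":0,"yaw":0},{"grip":1,"x":35,"y":-225,"z":0,"yaw":0},{"grip":1,"x":39,"y":-255,"z":0,"yaw":0},{"grip":1,"x":42,"y":-273,"z":0,"yaw":0},{"grip":1,"x":42,"y":-273,"z":0,"yaw":0},{"grip":1,"x":42,"y":-273,"z":0,"yaw":0},{"grip":1,"x":42,"y":-273,"z":0,"yaw":0}]' 25
python3 -c "
from h import *
from station import env
plan(.599,.294,.102,-26.3)
im,d,c=grab(env,'wrist','w2')"
```

```text
time: 4.4
ee_pos: [0.5978, 0.292, 0.1447]
orientation: [[0.897, -0.442, -0.003], [-0.442, -0.897, -0.002], [-0.002, 0.003, -1.0]]
wrist_force: [0.3, 0.2, -3.9]
width: 0.455
t 4.4 pos [0.5978 0.292  0.1447] psi -26.26 w 0.455 F [ 0.33  0.17 -3.87] j [ 0.75  0.4  -0.12 -0.   -1.06  0.37] 
 shift [ 0.3 -2.4 42.7] yaw 0.001
```

View pics/w2.png

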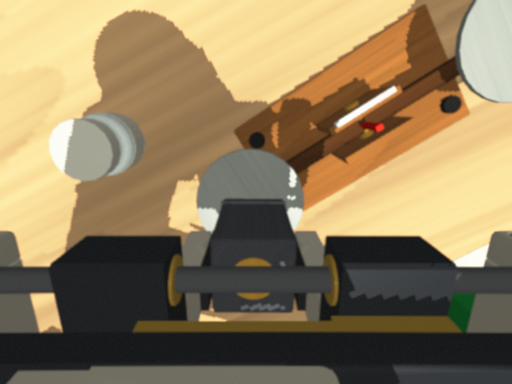

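```bash
python3 -m creep '[{"grip":1,"x":0,"y":-2,"z":20,"yaw":0},{"grip":1,"x":0,"y":-2,"z":36,"yaw":0},{"grip":1,"x":0,"y":-2,"z":43,"yaw":0},{"grip":1,"x":0,"y":-2,"z":43,"yaw":0},{"grip":1,"x":0,"y":-2,"z":43,"yaw":0}]' 25; python3 -m creep '[{"grip":1,"x":0,"y":0,"z":2,"yaw":0},{"grip":1,"x":0,"y":0,"z":4,"yaw":0},{"grip":1,"x":0,"y":0,"z":6,"yaw":0},{"grip":1,"x":0,"y":0,"z":8,"yaw":0},{"grip":1,"x":0,"y":0,"z":10,"yaw":0},{"grip":1,"x":0,"y":0,"z":10,"yaw":0}]' 25
```

```text
time: 4.95
ee_pos: [0.6001, 0.2948, 0.1043]
orientation: [[0.897, -0.442, 0.001], [-0.442, -0.897, 0.0], [0.001, -0.001, -1.0]]
wrist_force: [0.6, -0.4, -3.6]
width: 0.454
time: 5.55
ee_pos: [0.5996, 0.2947, 0.0931]
orientation: [[0.897, -0.442, -0.001], [-0.442, -0.897, -0.0], [-0.0, 0.001, -1.0]]
wrist_force: [0.4, -0.1, -4.6]
width: 0.454
```

```bash
python3 -m creep '[{"grip":1,"x":0,"y":0,"z":2,"yaw":0},{"grip":1,"x":0,"y":0,"z":4,"yaw":0},{"grip":1,"x":0,"y":0,"z":6,"yaw":0},{"grip":1,"x":0,"y":0,"z":7,"yaw":0},{"grip":1,"x":0,"y":0,"z":7,"yaw":0},{"grip":1,"x":0,"y":0,"z":7,"yaw":0}]' 25; python3 -c "
from h import *
from station import env
plan(.599,.294,.102,-26.3)
im,d,c=grab(env,'scene','s2')
cv2.imwrite('pics/s2c.png',cv2.resize(im[100:240,240:400,::-1],None,fx=4,fy=4))"
```

```text
time: 6.15
ee_pos: [0.5998, 0.2949, 0.0864]
orientation: [[0.897, -0.442, -0.0], [-0.442, -0.897, -0.0], [-0.0, 0.0, -1.0]]
wrist_force: [0.0, 0.2, -3.7]
width: 0.453
t 6.15 pos [0.5998 0.2949 0.0864] psi -26.23 w 0.453 F [ 0.02  0.24 -3.67] j [ 0.75  0.46 -0.17 -0.   -0.94  0.37] 
 shift [ -0.3   1.1 -15.6] yaw 0.001
```

View pics/s2c.png

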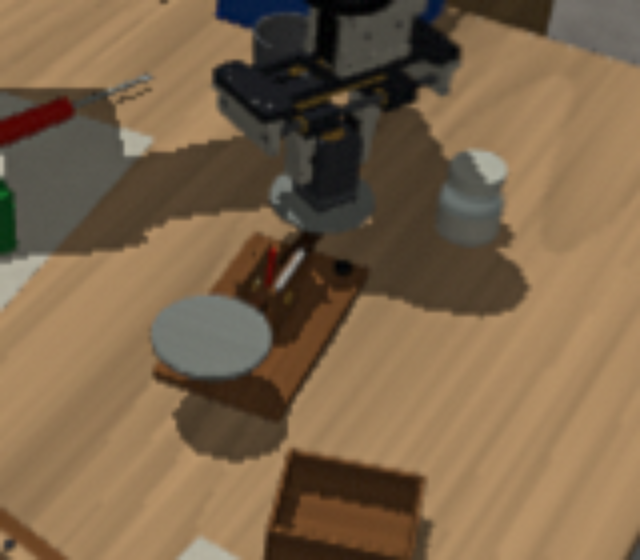

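The crop shows weight A on the far pan at (330,205), and the near pan at (210,335) has risen. I lower the last 2 mm and release.

```bash
python3 -m creep '[{"grip":1,"x":0,"y":0,"z":1,"yaw":0},{"grip":1,"x":0,"y":0,"z":2,"yaw":0},{"grip":1,"x":0,"y":0,"z":2,"yaw":0}]' 25;python3 -m creep '[{"grip":0,"x":0,"y":0,"z":0,"yaw":0},{"grip":0,"x":0,"y":0,"z":0,"yaw":0},{"grip":0,"x":0,"y":0,"z":0,"yaw":0},{"grip":0,"x":0,"y":0,"z":0,"yaw":0},{"grip":0,"x":0,"y":0,"z":0,"yaw":0},{"grip":0,"x":0,"y":0,"z":-5,"yaw":0},{"grip":0,"x":0,"y":0,"z":-40,"yaw":0},{"grip":0,"x":0,"y":0,"z":-80,"yaw":0},{"grip":0,"x":0,"y":0,"z":-80,"yaw":0},{"grip":0,"x":0,"y":0,"z":-80,"yaw":0}]'; python3 -c "
from h import *
plan(.4367,-.072,.15,19.4)"
```

```text
time: 6.5
ee_pos: [0.5999, 0.2949, 0.0849]
orientation: [[0.897, -0.442, 0.0], [-0.442, -0.897, 0.0], [0.0, -0.0, -1.0]]
wrist_force: [-0.3, -0.7, -2.3]
width: 0.457
time: 7.5
ee_pos: [0.6003, 0.2953, 0.1664]
orientation: [[0.897, -0.442, 0.002], [-0.442, -0.897, 0.002], [0.001, -0.003, -1.0]]
wrist_force: [-0.4, -1.2, -0.8]
width: 0.999
t 7.5 pos [0.6003 0.2953 0.1664] psi -26.23 w 0.999 F [-0.45 -1.16 -0.79] j [ 0.75  0.39 -0.09 -0.   -1.09  0.37] 
 shift [ 15.6 401.9  15.2] yaw -0.796
```

```bash
python3 -m creep '[{"grip":0,"x":2,"y":50,"z":0,"yaw":-0.13},{"grip":0,"x":4,"y":100,"z":0,"yaw":-0.26},{"grip":0,"x":6,"y":150,"z":0,"yaw":-0.39},{"grip":0,"x":8,"y":200,"z":0,"yaw":-0.52},{"grip":0,"x":10,"y":250,"z":0,"yaw":-0.65},{"grip":0,"x":12,"y":300,"z":0,"yaw":-0.79},{"grip":0,"x":14,"y":350,"z":8,"yaw":-0.796},{"grip":0,"x":15,"y":385,"z":15,"yaw":-0.796},{"grip":0,"x":15,"y":402,"z":15,"yaw":-0.796},{"grip":0,"x":15,"y":402,"z":15,"yaw":-0.796},{"grip":0,"x":15,"y":402,"z":15,"yaw":-0.796},{"grip":0,"x":15,"y":402,"z":15,"yaw":-0.796}]'
python3 -c "
from h import *
from station import env
im,d,c=grab(env,'wrist','w3'); X=cloud(d,c)
P=X.reshape(-1,3); t=P[(P[:,2]>.058)&(P[:,2]<.07)&(abs(P[:,0]-.437)<.04)&(abs(P[:,1]+.072)<.04)]
print(len(t),t.mean(0),cv2.minAreaRect(t[:,:2].astype(np.float32)*1000))
plan(.4367,-.072,.027,19.4)"
```

```text
time: 8.7
ee_pos: [0.436, -0.0718, 0.1494]
orientation: [[0.943, 0.332, -0.0], [0.332, -0.943, -0.0], [-0.0, -0.0, -1.0]]
wrist_force: [-0.3, -0.2, -0.7]
width: 0.998
2000 [ 0.43956212 -0.07212314  0.06336115] ((438.73309326171875, -72.35116577148438), (39.560001373291016, 39.998985290527344), 19.744197845458984)
t 8.75 pos [ 0.436  -0.0717  0.1494] psi 19.43 w 0.999 F [-0.2  -0.23 -0.48] j [ 0.29  0.04 -0.59 -0.   -0.94  1.62] 
 shift [  0.6   0.5 122.4] yaw 0.0
```

View pics/w3.png

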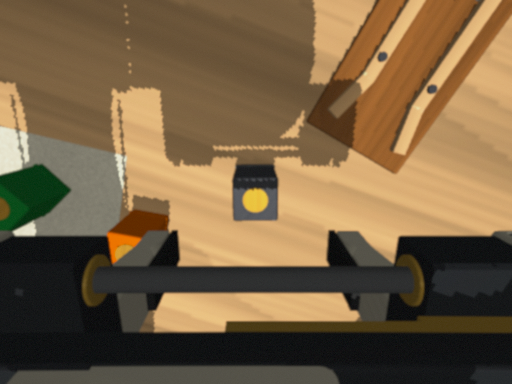

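Dark weight B is centred between the fingers at (255,195), and orange at (135,235) is outside the left finger. I grip it.

```bash
python3 -m creep '[{"grip":0.2,"x":1,"y":0,"z":45,"yaw":0},{"grip":0.2,"x":1,"y":0,"z":90,"yaw":0},{"grip":0.2,"x":1,"y":0,"z":115,"yaw":0},{"grip":0.2,"x":1,"y":0,"z":122,"yaw":0},{"grip":1,"x":1,"y":0,"z":122,"yaw":0},{"grip":1,"x":1,"y":0,"z":122,"yaw":0},{"grip":1,"x":1,"y":0,"z":122,"yaw":0},{"grip":1,"x":1,"y":0,"z":122,"yaw":0},{"grip":1,"x":1,"y":0,"z":122,"yaw":0},{"grip":1,"x":1,"y":0,"z":122,"yaw":0},{"grip":1,"x":1,"y":0,"z":122,"yaw":0},{"grip":1,"x":1,"y":0,"z":122,"yaw":0}]' 25
python3 -c "
from h import *
plan(.6245,.066,.15,19.4)"
```

```text
time: 9.95
ee_pos: [0.4374, -0.072, 0.0287]
orientation: [[0.943, 0.332, 0.002], [0.332, -0.943, 0.0], [0.002, 0.0, -1.0]]
wrist_force: [-0.8, -0.1, 8.5]
width: 0.45
t 9.95 pos [ 0.4374 -0.072   0.0287] psi 19.39 w 0.45 F [-0.82 -0.15  8.54] j [ 0.28  0.22 -0.74  0.   -0.61  1.62] 
 shift [ 222.6  -68.  -120.9] yaw -0.0
```

```bash
python3 -m creep '[{"grip":1,"x":0,"y":0,"z":-40,"yaw":0},{"grip":1,"x":0,"y":0,"z":-85,"yaw":0},{"grip":1,"x":20,"y":-6,"z":-121,"yaw":0},{"grip":1,"x":65,"y":-20,"z":-121,"yaw":0},{"grip":1,"x":110,"y":-34,"z":-121,"yaw":0},{"grip":1,"x":155,"y":-48,"z":-121,"yaw":0},{"grip":1,"x":195,"y":-60,"z":-121,"yaw":0},{"grip":1,"x":222,"y":-68,"z":-121,"yaw":0},{"grip":1,"x":222,"y":-68,"z":-121,"yaw":0},{"grip":1,"x":222,"y":-68,"z":-121,"yaw":0}]' 25
python3 -c "
from h import *
from station import env
im,d,c=grab(env,'top','t3'); X=cloud(d,c)
for (u,v) in [(166,173),(239,165)]:
    P=X[v-20:v+21,u-20:u+21].reshape(-1,3)
    for lo,hi in [(.045,.068),(.076,.095),(.11,.13)]:
        t=P[(P[:,2]>lo)&(P[:,2]<hi)]
        if len(t)>20: print((u,v),len(t),np.median(t,0),cv2.minAreaRect(t[:,:2].astype(np.float32)*1000))
plan(.6245,.066,.117,19.4)"
```

```text
time: 10.95
ee_pos: [0.6227, 0.0658, 0.1475]
orientation: [[0.943, 0.332, -0.002], [0.332, -0.943, -0.0], [-0.002, -0.0, -1.0]]
wrist_force: [-0.9, -1.0, -2.6]
width: 0.46
(166, 173) 96 [0.60731356 0.2610303  0.05744972] ((599.891357421875, 259.1358947753906), (63.077388763427734, 24.4825439453125), 11.646815299987793)
(239, 165) 218 [0.59932356 0.05777412 0.08483739] ((601.6148681640625, 58.39820861816406), (40.69154357910156, 85.12686157226562), 25.182342529296875)
t 11.0 pos [0.6223 0.0654 0.1478] psi 19.36 w 0.455 F [-0.4   0.61 -3.13] j [ 0.42  0.34 -0.21 -0.   -1.03  1.49] 
 shift [ 2.3  0.2 30.8] yaw -0.001
```

View pics/t3.png

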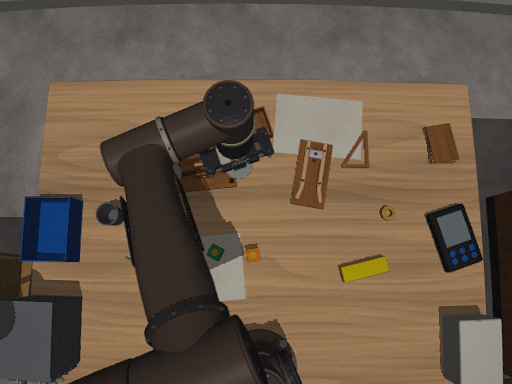

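The top view shows the gripper with weight B over the right pan around (240,165). Depth puts the loaded left pan at 58.5 mm and the raised right pan at about 86 mm. I lower B to that pan.

```bash
python3 -m creep '[{"grip":1,"x":2,"y":0,"z":15,"yaw":0},{"grip":1,"x":2,"y":0,"z":26,"yaw":0},{"grip":1,"x":2,"y":0,"z":31,"yaw":0},{"grip":1,"x":2,"y":0,"z":33,"yaw":0},{"grip":1,"x":2,"y":0,"z":33,"yaw":0},{"grip":1,"x":2,"y":0,"z":33,"yaw":0}]' 25
python3 -c "
from h import *
from station import env
plan(.6245,.066,.1147,19.4)
im,d,c=grab(env,'scene','s3')
cv2.imwrite('pics/s3c.png',cv2.resize(im[100:240,240:400,::-1],None,fx=4,fy=4))"
```

```text
time: 11.6
ee_pos: [0.6257, 0.0665, 0.1159]
orientation: [[0.943, 0.332, 0.001], [0.332, -0.943, 0.0], [0.001, 0.0, -1.0]]
wrist_force: [0.8, -0.0, -3.6]
width: 0.457
t 11.6 pos [0.6257 0.0665 0.1159] psi 19.38 w 0.457 F [ 0.84 -0.01 -3.6 ] j [ 0.42  0.37 -0.24  0.   -0.96  1.49] 
 shift [-1.2  0.1  1.2] yaw -0.0
```

View pics/s3c.png

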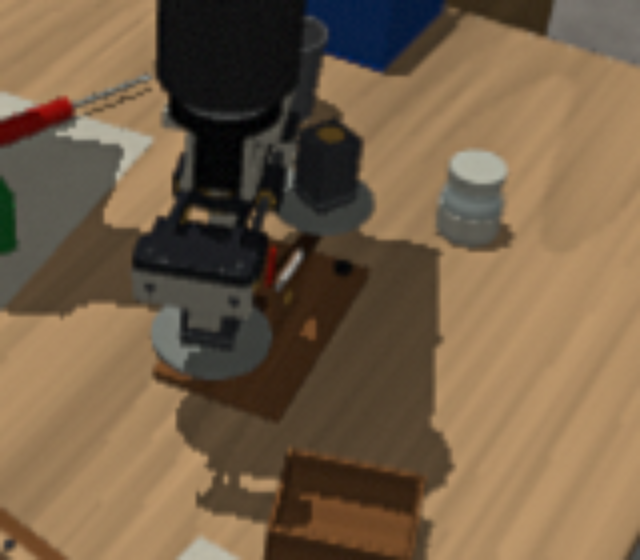

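A stands on the far pan at (330,180). B is held just over the near pan at (210,335). I lower it 1 mm, release and wait.

```bash
python3 -m creep '[{"grip":1,"x":-1,"y":0,"z":1,"yaw":0},{"grip":1,"x":-1,"y":0,"z":1,"yaw":0},{"grip":0,"x":-1,"y":0,"z":1,"yaw":0},{"grip":0,"x":-1,"y":0,"z":1,"yaw":0},{"grip":0,"x":-1,"y":0,"z":1,"yaw":0},{"grip":0,"x":-1,"y":0,"z":1,"yaw":0},{"grip":0,"x":-1,"y":0,"z":1,"yaw":0},{"grip":0,"x":-1,"y":0,"z":1,"yaw":0},{"grip":0,"x":-1,"y":0,"z":-30,"yaw":0},{"grip":0,"x":-1,"y":0,"z":-70,"yaw":0},{"grip":0,"x":-1,"y":0,"z":-70,"yaw":0},{"grip":0,"x":-1,"y":0,"z":-70,"yaw":0}]' 25
python3 -m creep '[{"grip":0,"x":0,"y":0,"z":0,"yaw":0},{"grip":0,"x":0,"y":0,"z":0,"yaw":0},{"grip":0,"x":0,"y":0,"z":0,"yaw":0},{"grip":0,"x":0,"y":0,"z":0,"yaw":0},{"grip":0,"x":0,"y":0,"z":0,"yaw":0},{"grip":0,"x":0,"y":0,"z":0,"yaw":0},{"grip":0,"x":0,"y":0,"z":0,"yaw":0},{"grip":0,"x":0,"y":0,"z":0,"yaw":0},{"grip":0,"x":0,"y":0,"z":0,"yaw":0},{"grip":0,"x":0,"y":0,"z":0,"yaw":0}]'
python3 -c "
from h import *
from station import env
im,d,c=grab(env,'scene','s4'); X=cloud(d,c)
cv2.imwrite('pics/s4c.png',cv2.resize(im[100:240,240:400,::-1],None,fx=4,fy=4))
np.save('pics/X4.npy',X)
for n,(x,y) in dict(L=(.599,.294),R=(.6245,.066)).items():
    P=X.reshape(-1,3); P=P[np.hypot(P[:,0]-x,P[:,1]-y)<.05]
    h,e=np.histogram(P[:,2],np.arange(.04,.17,.004)); print(n,list(zip(e.round(3),h)))
plan(.6245,.066,.1147,19.4)
"
```

```text
time: 12.85
ee_pos: [0.6249, 0.0663, 0.1868]
orientation: [[0.943, 0.332, 0.002], [0.332, -0.943, 0.001], [0.003, -0.0, -1.0]]
wrist_force: [-0.8, -0.5, -0.7]
width: 1.001
time: 13.85
ee_pos: [0.6244, 0.0661, 0.1856]
orientation: [[0.943, 0.332, 0.0], [0.332, -0.943, 0.0], [0.0, -0.0, -1.0]]
wrist_force: [0.3, 0.4, 0.6]
width: 0.998
L [(np.float64(0.04), np.int64(0)), (np.float64(0.044), np.int64(1)), (np.float64(0.048), np.int64(12)), (np.float64(0.052), np.int64(108)), (np.float64(0.056), np.int64(93)), (np.float64(0.06), np.int64(18)), (np.float64(0.064), np.int64(16)), (np.float64(0.068), np.int64(19)), (np.float64(0.072), np.int64(13)), (np.float64(0.076), np.int64(15)), (np.float64(0.08), np.int64(16)), (np.float64(0.084), np.int64(16)), (np.float64(0.088), np.int64(18)), (np.float64(0.092), np.int64(17)), (np.float64(0.096), np.int64(12)), (np.float64(0.1), np.int64(18)), (np.float64(0.104), np.int64(18)), (np.float64(0.108), np.int64(21)), (np.float64(0.112), np.int64(13)), (np.float64(0.116), np.int64(51)), (np.float64(0.12), np.int64(44)), (np.float64(0.124), np.int64(0)), 
[... 887 characters left out ...]
, (np.float64(0.104), np.int64(11)), (np.float64(0.108), np.int64(17)), (np.float64(0.112), np.int64(14)), (np.float64(0.116), np.int64(19)), (np.float64(0.12), np.int64(13)), (np.float64(0.124), np.int64(19)), (np.float64(0.128), np.int64(11)), (np.float64(0.132), np.int64(19)), (np.float64(0.136), np.int64(19)), (np.float64(0.14), np.int64(18)), (np.float64(0.144), np.int64(56)), (np.float64(0.148), np.int64(20)), (np.float64(0.152), np.int64(0)), (np.float64(0.156), np.int64(0)), (np.float64(0.16), np.int64(0)), (np.float64(0.164), np.int64(0))]
t 13.9 pos [0.6244 0.0661 0.1856] psi 19.38 w 1.0 F [-0.36  0.74 -0.39] j [ 0.42  0.31 -0.16 -0.   -1.11  1.49] 
 shift [ 0.1  0.1 70.9] yaw -0.0
```

View pics/s4c.png

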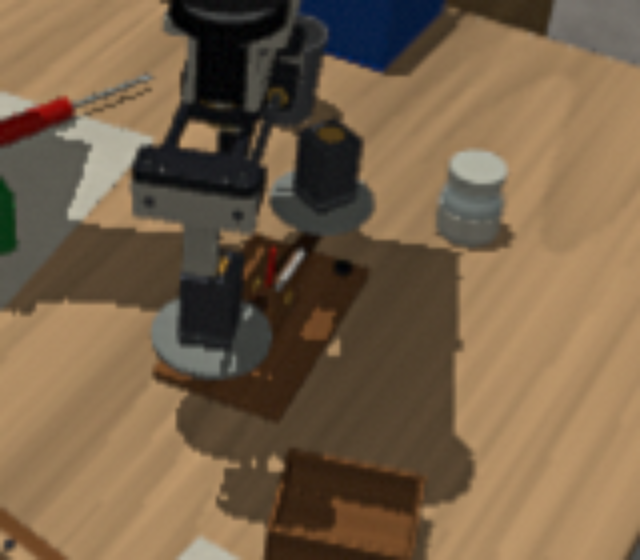

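A (far, left pan) stays down at 58 mm and B (right pan) stays up at about 85 mm, so A is the heavier. I return to A.

```bash
python3 -c "
from h import *
plan(.600,.2950,.165,-26.3)"
```

```text
t 13.9 pos [0.6244 0.0661 0.1856] psi 19.38 w 1.0 F [-0.36  0.74 -0.39] j [ 0.42  0.31 -0.16 -0.   -1.11  1.49] 
 shift [  53.  -224.    20.6] yaw 0.797
```

```bash
python3 -m creep '[{"grip":0,"x":10,"y":-45,"z":0,"yaw":0.13},{"grip":0,"x":20,"y":-90,"z":0,"yaw":0.26},{"grip":0,"x":31,"y":-135,"z":0,"yaw":0.39},{"grip":0,"x":42,"y":-180,"z":5,"yaw":0.52},{"grip":0,"x":50,"y":-212,"z":12,"yaw":0.65},{"grip":0,"x":53,"y":-224,"z":20,"yaw":0.78},{"grip":0,"x":53,"y":-224,"z":20,"yaw":0.797},{"grip":0,"x":53,"y":-224,"z":20,"yaw":0.797},{"grip":0,"x":53,"y":-224,"z":20,"yaw":0.797},{"grip":0,"x":53,"y":-224,"z":20,"yaw":0.797}]'
python3 -c "
from h import *
from station import env
im,d,c=grab(env,'wrist','w4'); X=cloud(d,c)
P=X.reshape(-1,3); t=P[(P[:,2]>.116)&(P[:,2]<.13)&(abs(P[:,0]-.6)<.04)&(abs(P[:,1]-.295)<.04)]
print(len(t),t.mean(0),cv2.minAreaRect(t[:,:2].astype(np.float32)*1000))
im,d,c=grab(env,'top','t4'); X=cloud(d,c); P=X.reshape(-1,3); P=P[np.hypot(P[:,0]-.6245,P[:,1]-.066)<.05]
for lo,hi in [(.05,.1),(.13,.16)]:
  t=P[(P[:,2]>lo)&(P[:,2]<hi)]; print('R',len(t),np.median(t,0))
plan(.600,.295,.0855,-26.3)"
```

```text
time: 14.9
ee_pos: [0.6005, 0.2941, 0.1662]
orientation: [[0.897, -0.443, 0.001], [-0.443, -0.897, 0.0], [0.0, -0.001, -1.0]]
wrist_force: [0.2, 0.1, 0.5]
width: 0.997
2780 [0.60355427 0.29449866 0.12146817] ((602.4046020507812, 295.12481689453125), (40.09663009643555, 40.56467819213867), 64.2081527709961)
R 422 [0.61557726 0.06570167 0.08467158]
R 192 [0.62109207 0.06766028 0.14835231]
t 15.0 pos [0.6004 0.2942 0.1661] psi -26.3 w 0.998 F [ 0.66 -1.68  0.69] j [ 0.75  0.39 -0.09  0.   -1.1   0.37] 
 shift [-0.7 -0.5 80.6] yaw 0.0
```

View pics/w4.png

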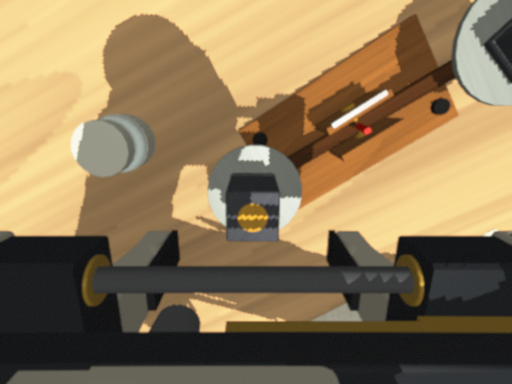

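Weight A is centred between the fingers at (252,210). B is still up (pan at 85 mm, top at 149 mm), so the beam has stayed tipped to A. I grip A and lift slowly so the beam swings gently.

```bash
python3 -m creep '[{"grip":0.2,"x":0,"y":0,"z":35,"yaw":0},{"grip":0.2,"x":0,"y":0,"z":65,"yaw":0},{"grip":0.2,"x":0,"y":0,"z":77,"yaw":0},{"grip":0.2,"x":0,"y":0,"z":79,"yaw":0},{"grip":1,"x":0,"y":0,"z":79,"yaw":0},{"grip":1,"x":0,"y":0,"z":79,"yaw":0},{"grip":1,"x":0,"y":0,"z":79,"yaw":0},{"grip":1,"x":0,"y":0,"z":79,"yaw":0},{"grip":1,"x":0,"y":0,"z":79,"yaw":0},{"grip":1,"x":0,"y":0,"z":79,"yaw":0},{"grip":1,"x":0,"y":0,"z":79,"yaw":0},{"grip":1,"x":0,"y":0,"z":79,"yaw":0}]' 25
python3 -m creep '[{"grip":1,"x":0,"y":0,"z":-2,"yaw":0},{"grip":1,"x":0,"y":0,"z":-4,"yaw":0},{"grip":1,"x":0,"y":0,"z":-7,"yaw":0},{"grip":1,"x":0,"y":0,"z":-10,"yaw":0},{"grip":1,"x":0,"y":0,"z":-14,"yaw":0},{"grip":1,"x":0,"y":0,"z":-18,"yaw":0},{"grip":1,"x":0,"y":0,"z":-22,"yaw":0},{"grip":1,"x":0,"y":0,"z":-26,"yaw":0},{"grip":1,"x":0,"y":0,"z":-30,"yaw":0},{"grip":1,"x":0,"y":0,"z":-40,"yaw":0},{"grip":1,"x":0,"y":0,"z":-60,"yaw":0},{"grip":1,"x":0,"y":0,"z":-80,"yaw":0}]' 25
python3 -c "
from h import *
plan(.50,-.150,.17,-10)"
```

```text
time: 16.2
ee_pos: [0.6003, 0.295, 0.0874]
orientation: [[0.897, -0.443, 0.001], [-0.443, -0.897, 0.0], [0.001, -0.001, -1.0]]
wrist_force: [-2.2, -0.9, 6.0]
width: 0.452
time: 17.4
ee_pos: [0.5998, 0.2948, 0.1672]
orientation: [[0.897, -0.443, -0.001], [-0.443, -0.897, -0.001], [-0.0, 0.001, -1.0]]
wrist_force: [0.2, -0.4, -3.2]
width: 0.458
t 17.4 pos [0.5998 0.2948 0.1672] psi -26.29 w 0.458 F [ 0.23 -0.42 -3.17] j [ 0.75  0.39 -0.08 -0.   -1.1   0.36] 
 shift [107.5 443.   -2.4] yaw -0.284
```

```bash
python3 -m creep '[{"grip":1,"x":12,"y":45,"z":-25,"yaw":-0.04},{"grip":1,"x":24,"y":90,"z":-25,"yaw":-0.08},{"grip":1,"x":36,"y":135,"z":-25,"yaw":-0.12},{"grip":1,"x":48,"y":180,"z":-25,"yaw":-0.16},{"grip":1,"x":60,"y":225,"z":-25,"yaw":-0.2},{"grip":1,"x":70,"y":270,"z":-25,"yaw":-0.24},{"grip":1,"x":80,"y":315,"z":-25,"yaw":-0.284},{"grip":1,"x":88,"y":360,"z":-25,"yaw":-0.284},{"grip":1,"x":96,"y":405,"z":-25,"yaw":-0.284},{"grip":1,"x":103,"y":432,"z":-25,"yaw":-0.284},{"grip":1,"x":107,"y":443,"z":-25,"yaw":-0.284},{"grip":1,"x":107,"y":443,"z":-25,"yaw":-0.284}]' 25
python3 -m creep '[{"grip":1,"x":0,"y":0,"z":0,"yaw":0},{"grip":1,"x":0,"y":0,"z":0,"yaw":0},{"grip":1,"x":0,"y":0,"z":0,"yaw":0}]' 25
python3 -c "
from h import *
from station import env
im,d,c=grab(env,'wrist','w5')
plan(.50,-.15,.17,-10)"
```

```text
time: 18.6
ee_pos: [0.4996, -0.1509, 0.1921]
orientation: [[0.984, -0.176, 0.001], [-0.176, -0.984, -0.0], [0.001, -0.0, -1.0]]
wrist_force: [0.2, 0.7, -4.3]
width: 0.457
time: 18.9
ee_pos: [0.5001, -0.1487, 0.1916]
orientation: [[0.985, -0.173, 0.0], [-0.173, -0.985, 0.0], [-0.0, -0.0, -1.0]]
wrist_force: [-0.1, 0.6, -4.6]
width: 0.458
t 18.95 pos [ 0.5001 -0.1488  0.1916] psi -9.94 w 0.453 F [-0.78 -0.34 -3.53] j [ 0.09  0.13 -0.37 -0.   -1.06  1.31] 
 shift [ 0.2  1.2 21.6] yaw 0.001
```

View pics/w5.png

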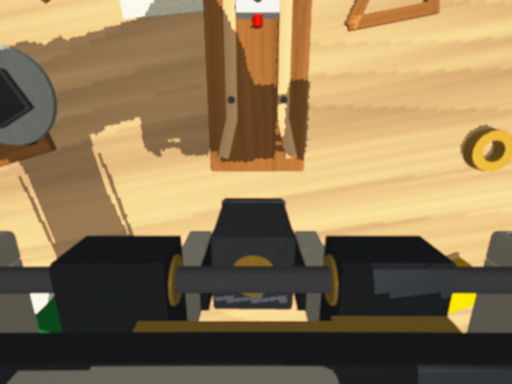

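The fixture is straight ahead. The front board edge is at v≈168, the mouth between (227,158) and (290,158), the straight fences run from v≈100 up at u≈233 and 282, and the red pin is at (257,20). I measure its lines now.

```bash
python3 - <<'E'
from h import *
im,d,c=load("w5"); g=cv2.cvtColor(im,cv2.COLOR_RGB2GRAY).astype(int)
cv2.imwrite("pics/w5c.png",cv2.resize(im[0:180,195:320,::-1],None,fx=3.3,fy=3.3,interpolation=0)[:594])
for v in (30,45,60,75,88): print(v,[(u,tuple(im[v,u])) for u in range(203,242)][::1] if v==60 else "")
X=cloud(d,c)
for v in (45,60,75): print(v,[(u,round(X[v,u,2]*1000)) for u in list(range(204,242,2))+list(range(272,316,2))])
E
```

```text
30 
45 
60 [(203, (np.uint8(136), np.uint8(108), np.uint8(74))), (204, (np.uint8(131), np.uint8(104), np.uint8(70))), (205, (np.uint8(119), np.uint8(90), np.uint8(59))), (206, (np.uint8(106), np.uint8(74), np.uint8(43))), (207, (np.uint8(104), np.uint8(68), np.uint8(37))), (208, (np.uint8(105), np.uint8(67), np.uint8(33))), (209, (np.uint8(105), np.uint8(66), np.uint8(33))), (210, (np.uint8(103), np.uint8(65), np.uint8(33))), (211, (np.uint8(102), np.uint8(65), np.uint8(32))), (212, (np.uint8(101), np.uint8(65), np.uint8(32))), (213, (np.uint8(101), np.uint8(66), np.uint8(32))), (214, (np.uint8(105), np.uint8(68), np.uint8(34))), (215, (np.uint8(104), np.uint8(68), np.uint8(35))), (216, (np.uint8(105), np.uint8(66), np.uint8(35))), (217, (np.uint8(105), np.uint8(68), np.uint8(34))), (218, (np.uint8(107), np.uint8(70), np.uint8(35))), (219, (np.uint8(107), np.uint8(68), np.uint8(34))), (220, (np.uint8(108), np.uint8(69), np.uint8(33))), (221, (np.uint8(109), np.uint8(69), np.uint8(34))), (222, (np.uint8(108), np.uint8(69), np.uint8(35))), (223, (np.uint8(111), np.uint8(75), np.uint8(4
[... 378 characters left out ...]
31, (np.uint8(158), np.uint8(126), np.uint8(87))), (232, (np.uint8(159), np.uint8(127), np.uint8(87))), (233, (np.uint8(159), np.uint8(126), np.uint8(86))), (234, (np.uint8(159), np.uint8(126), np.uint8(86))), (235, (np.uint8(152), np.uint8(120), np.uint8(81))), (236, (np.uint8(125), np.uint8(95), np.uint8(62))), (237, (np.uint8(104), np.uint8(74), np.uint8(44))), (238, (np.uint8(98), np.uint8(64), np.uint8(31))), (239, (np.uint8(99), np.uint8(63), np.uint8(31))), (240, (np.uint8(103), np.uint8(66), np.uint8(34))), (241, (np.uint8(103), np.uint8(66), np.uint8(32)))]
75 
88 Traceback (most recent call last):
  File "<stdin>", line 6, in <module>
ValueError: cannot convert float NaN to integer
```

View pics/w5c.png

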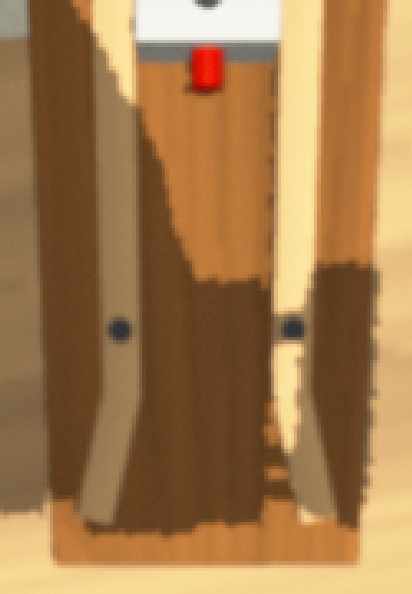

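```bash
python3 - <<'E'
from h import *
im,d,c=load("w5"); f=cv2.GaussianBlur(im,(3,3),0).astype(float); r=f[...,2]/f[...,0]
L=[];Rr=[]
def cross(row,us,th=.43):
    return us
for v in range(36,92,2):
    row=r[v]; 
    li=[u+ (row[u]-.43)/(row[u]-row[u+1]) for u in range(228,246) if row[u]>=.43>row[u+1]]
    ri=[u+ (.43-row[u])/(row[u+1]-row[u]) for u in range(264,290) if row[u]<.43<=row[u+1]]
    if li: L.append((li[0],v))
    if ri: Rr.append((ri[-1],v))
lw=onplane(L,c,.019)[:,:2]; rw=onplane(Rr,c,.019)[:,:2]
def line(p):
    vx,vy,x,y=cv2.fitLine(p.astype(np.float32)*1000,cv2.DIST_HUBER,0,.01,.01).ravel(); 
    if vx<0: vx,vy=-vx,-vy
    return np.array([vx,vy]),np.array([x,y])
for n,p in(("L",lw),("R",rw)):
    a,b=line(p); print(n,len(p),"ang",np.degrees(np.arctan2(a[1],a[0])),b)
la,lb=line(lw); ra,rb=line(rw); ax=(la+ra)/2; ax/=np.linalg.norm(ax); nrm=np.array([-ax[1],ax[0]])
print("axis",np.degrees(np.arctan2(ax[1],ax[0])),"width",(lb-rb)@nrm)
mid=(lb@nrm+rb@nrm)/2
# front edge
fe=[]
for u in range(216,300,3):
    col=r[150:182,u]; vs=[150+i+(.43-col[i])/(col[i+1]-col[i]) for i in range(31) if col[i]<.43<=col[i+1]]
    if vs: fe.append((u,vs[-1]))
fw=onplane(fe,c,.010)[:,:2]*1000; s=fw@ax; print("front",np.median(s),s.std(),len(s), "v",np.median([q[1] for q in fe]))
fs=np.median(s)
# pin
hsv=cv2.cvtColor(im,cv2.COLOR_RGB2HSV); m=((hsv[...,0]<6)|(hsv[...,0]>174))&(hsv[...,1]>180)&(hsv[...,2]>100); m[60:]=0
v,u=np.nonzero(m); print("pin px",u.min(),u.max(),v.min(),v.max())
pt=onplane([[u.mean(),v.max()]],c,.023)[0,:2]*1000; print("pin tip s,n", pt@ax-fs-110, pt@nrm-mid)
# stop top front edge: v about 12
e=onplane([[255,12.5]],c,.032)[0,:2]*1000; print("stop face approx fx", e@ax-fs-110)
ctr=ax*(fs+110)+nrm*mid; print("fixture centre",ctr,"axis",ax)
for x in(-95,-85,-50,0,30): print(x,ctr+ax*x)
np.savez("fix.npz",ctr=ctr,ax=ax)
E
```

```text
L 28 ang -9.592327 [ 625.7017  -153.16066]
R 28 ang -9.826466 [ 618.5359  -193.97198]
axis -9.709396 width 41.43526
front 525.9319938908388 0.08957017639423012 28 v 170.15823148294484
pin px 253 261 14 26
pin tip s,n 37.36995972629893 0.0054232956032223
stop face approx fx 46.593102331763816
fixture centre [ 615.664976 -172.462057] axis [ 0.9856758  -0.16865103]
-95 [ 522.02577007 -156.44020832]
-85 [ 531.88253582 -158.12671936]
-50 [ 566.38118542 -164.02950561]
0 [ 615.664976 -172.462057]
30 [ 645.23525036 -177.52158773]
```

```bash
python3 -c "
from h import *
plan(.5319,-.1581,.041,-9.7)"
```

```text
t 18.95 pos [ 0.5001 -0.1488  0.1916] psi -9.94 w 0.453 F [-0.78 -0.34 -3.53] j [ 0.09  0.13 -0.37 -0.   -1.06  1.31] 
 shift [ 33.    3.7 150.6] yaw -0.004
```

```bash
python3 -m creep '[{"grip":1,"x":33,"y":3.5,"z":40,"yaw":-0.004},{"grip":1,"x":33,"y":3.5,"z":80,"yaw":-0.004},{"grip":1,"x":33,"y":3.5,"z":115,"yaw":-0.004},{"grip":1,"x":33,"y":3.5,"z":135,"yaw":-0.004},{"grip":1,"x":33,"y":3.5,"z":140,"yaw":-0.004},{"grip":1,"x":33,"y":3.5,"z":140,"yaw":-0.004},{"grip":1,"x":33,"y":3.5,"z":140,"yaw":-0.004},{"grip":1,"x":33,"y":3.5,"z":140,"yaw":-0.004}]' 25; python3 -c "
from h import *
plan(.5319,-.1581,.040,-9.7)"
```

```text
time: 19.75
ee_pos: [0.5329, -0.1587, 0.0532]
orientation: [[0.986, -0.17, 0.003], [-0.17, -0.986, -0.0], [0.003, -0.0, -1.0]]
wrist_force: [-0.5, 0.5, -3.5]
width: 0.454
t 19.75 pos [ 0.5329 -0.1587  0.0532] psi -9.76 w 0.454 F [-0.53  0.49 -3.52] j [ 0.06  0.34 -0.47  0.   -0.76  1.34] 
 shift [-1.1 -0.4 13.1] yaw -0.001
```

```bash
python3 -m creep '[{"grip":1,"x":0,"y":0,"z":5,"yaw":0},{"grip":1,"x":0,"y":0,"z":9,"yaw":0},{"grip":1,"x":0,"y":0,"z":12,"yaw":0},{"grip":1,"x":0,"y":0,"z":13,"yaw":0},{"grip":1,"x":0,"y":0,"z":13,"yaw":0},{"grip":1,"x":0,"y":0,"z":13,"yaw":0},{"grip":1,"x":0,"y":0,"z":13,"yaw":0}]' 25; python3 -c "
from h import *
from station import env
plan(.5319,-.1581,.040,-9.7)
im,d,c=grab(env,'scene','s6')
cv2.imwrite('pics/s6c.png',cv2.resize(im[150:300,180:340,::-1],None,fx=3.9,fy=3.9))"
```

```text
time: 20.45
ee_pos: [0.5316, -0.159, 0.0393]
orientation: [[0.985, -0.17, 0.0], [-0.17, -0.985, -0.0], [0.0, 0.0, -1.0]]
wrist_force: [-3.5, 0.4, 5.7]
width: 0.459
t 20.45 pos [ 0.5316 -0.159   0.0393] psi -9.77 w 0.459 F [-3.54  0.37  5.72] j [ 0.06  0.36 -0.48  0.   -0.73  1.34] 
 shift [ 0.2 -0.9 -0.7] yaw -0.001
```

View pics/s6c.png

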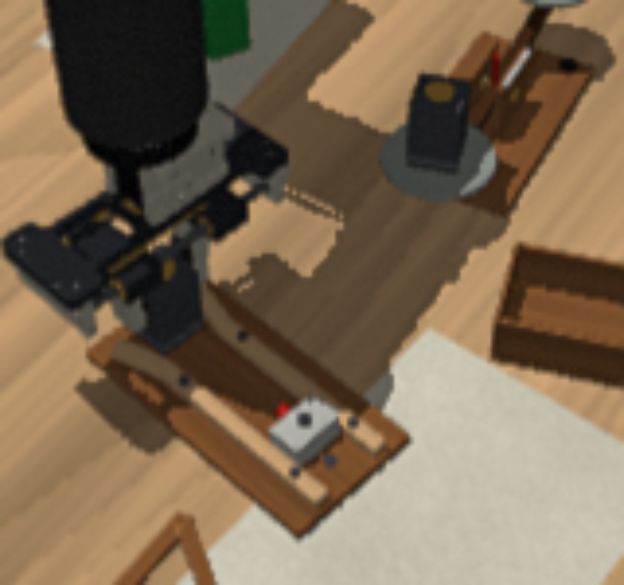

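A stands on the floor of the fixture's mouth (crop (175,310)), with floor contact felt (+5.7 N). B stands on its pan at (440,130). I let go briefly and regrip softly at 10 N so the grip can slip if it meets the stop.

```bash
python3 -m creep '[{"grip":0.4,"x":0,"y":0,"z":0,"yaw":0},{"grip":0.4,"x":0,"y":0,"z":0,"yaw":0},{"grip":0.4,"x":0,"y":0,"z":-1,"yaw":0},{"grip":0.4,"x":0,"y":0,"z":-1,"yaw":0},{"grip":1,"x":0,"y":-0.5,"z":-1,"yaw":0},{"grip":1,"x":0,"y":-0.5,"z":-1,"yaw":0},{"grip":1,"x":0,"y":-0.5,"z":-1,"yaw":0},{"grip":1,"x":0,"y":-0.5,"z":-1,"yaw":0},{"grip":1,"x":0,"y":-0.5,"z":-1,"yaw":0}]' 10; python3 -c "
from h import *
plan(.5664,-.1640,.041,-9.7)"
```

```text
time: 21.4
ee_pos: [0.5318, -0.1584, 0.0396]
orientation: [[0.985, -0.17, 0.0], [-0.17, -0.985, -0.0], [0.0, 0.0, -1.0]]
wrist_force: [-0.1, -1.3, 0.3]
width: 0.463
t 21.4 pos [ 0.5318 -0.1584  0.0396] psi -9.79 w 0.463 F [-0.14 -1.34  0.25] j [ 0.06  0.36 -0.48  0.   -0.73  1.34] 
 shift [35.1 -0.4 -1.4] yaw -0.002
```

```bash
python3 -m creep '[{"grip":1,"x":4,"y":0,"z":0,"yaw":-0.001},{"grip":1,"x":10,"y":0,"z":0,"yaw":-0.001},{"grip":1,"x":16,"y":0,"z":0,"yaw":-0.001},{"grip":1,"x":22,"y":0,"z":0,"yaw":-0.001},{"grip":1,"x":28,"y":0,"z":0,"yaw":-0.001},{"grip":1,"x":34,"y":0,"z":0,"yaw":-0.001},{"grip":1,"x":34,"y":0,"z":0,"yaw":-0.001}]' 10;  python3 -m creep '[{"grip":1,"x":6,"y":0,"z":0,"yaw":0},{"grip":1,"x":12,"y":0,"z":0,"yaw":0},{"grip":1,"x":18,"y":0,"z":0,"yaw":0},{"grip":1,"x":24,"y":0,"z":0,"yaw":0},{"grip":1,"x":30,"y":0,"z":0,"yaw":0},{"grip":1,"x":36,"y":0,"z":0,"yaw":0},{"grip":1,"x":36,"y":0,"z":0,"yaw":0},{"grip":1,"x":36,"y":0,"z":0,"yaw":0}]' 10; cat >> h.py <<'E'
def fx():
    from station import env
    s=env.state(); f=np.load("fix.npz"); ax=f["ax"]; n=np.array([-ax[1],ax[0]]); p=s["ee_pos"][:2]*1000-f["ctr"]; F=s["wrist_force"]
    print("t",round(s["time"],2),"fx",round(p@ax,2),"fy",round(p@n,2),"z",s["ee_pos"][2].round(4),"Fx",round(F[:2]@ax,2),"Fy",round(F[:2]@n,2),"Fz",round(F[2],2),"w",round(float(s["width"])*88,1))
E
python3 -c "
from h import *
from station import env
fx()
im,d,c=grab(env,'scene','s7')
cv2.imwrite('pics/s7c.png',cv2.resize(im[150:300,180:340,::-1],None,fx=3.9,fy=3.9))"
```

```text
time: 22.1
ee_pos: [0.5662, -0.1642, 0.0393]
orientation: [[0.986, -0.169, 0.001], [-0.169, -0.986, -0.0], [0.001, 0.0, -1.0]]
wrist_force: [-0.2, -0.7, -1.2]
width: 0.455
time: 22.9
ee_pos: [0.6008, -0.1702, 0.0394]
orientation: [[0.986, -0.169, -0.0], [-0.169, -0.986, 0.0], [-0.0, -0.0, -1.0]]
wrist_force: [-0.5, -0.2, -4.1]
width: 0.455
t 22.9 fx -15.01 fy -0.28 z 0.0394 Fx -0.5 Fy -0.31 Fz -4.06 w 40.0
```

View pics/s7c.png

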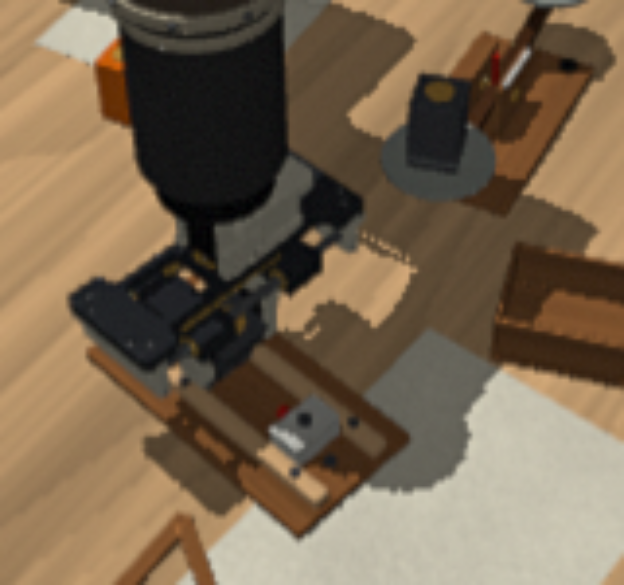

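```bash
python3 -m creep '[{"grip":1,"x":5,"y":0,"z":0,"yaw":0},{"grip":1,"x":10,"y":0,"z":0,"yaw":0},{"grip":1,"x":15,"y":0,"z":0,"yaw":0},{"grip":1,"x":20,"y":0,"z":0,"yaw":0},{"grip":1,"x":24,"y":0,"z":0,"yaw":0},{"grip":1,"x":26,"y":0,"z":0,"yaw":0},{"grip":1,"x":26,"y":0,"z":0,"yaw":0}]' 10;python3 -c "
from h import *
fx()"; python3 -m creep '[{"grip":1,"x":1,"y":0,"z":0,"yaw":0},{"grip":1,"x":2,"y":0,"z":0,"yaw":0},{"grip":1,"x":3,"y":0,"z":0,"yaw":0},{"grip":1,"x":4,"y":0,"z":0,"yaw":0},{"grip":1,"x":4,"y":0,"z":0,"yaw":0}]' 10 | tail -2;python3 -c "
from h import *
fx()"; python3 -m creep '[{"grip":1,"x":1,"y":0,"z":0,"yaw":0},{"grip":1,"x":2,"y":0,"z":0,"yaw":0},{"grip":1,"x":3,"y":0,"z":0,"yaw":0},{"grip":1,"x":4,"y":0,"z":0,"yaw":0}]' 10|tail -2;python3 -c "
from h import *
fx()"
```

```text
time: 23.65
ee_pos: [0.6266, -0.1746, 0.0394]
orientation: [[0.986, -0.169, -0.0], [-0.169, -0.986, -0.0], [-0.0, 0.0, -1.0]]
wrist_force: [0.7, 0.6, -4.3]
width: 0.456
t 23.65 fx 11.15 fy -0.31 z 0.0394 Fx 0.63 Fy 0.75 Fz -4.33 w 40.1
wrist_force: [0.1, -0.0, -2.9]
width: 0.454
t 24.15 fx 15.04 fy -0.26 z 0.0396 Fx 0.13 Fy 0.01 Fz -2.94 w 39.9
wrist_force: [0.0, -0.2, -4.3]
width: 0.459
t 24.55 fx 18.96 fy -0.3 z 0.0395 Fx 0.05 Fy -0.18 Fz -4.25 w 40.4
```

```bash
for i in 1; do python3 -m creep '[{"grip":1,"x":1,"y":0,"z":0,"yaw":0},{"grip":1,"x":2,"y":0,"z":0,"yaw":0},{"grip":1,"x":3,"y":0,"z":0,"yaw":0}]' 10 | tail -2;python3 -c "
from h import *
fx()"; done; python3 -m creep '[{"grip":1,"x":1,"y":0,"z":0,"yaw":0},{"grip":1,"x":2,"y":0,"z":0,"yaw":0},{"grip":1,"x":3,"y":0,"z":0,"yaw":0}]' 10 | tail -2;python3 -c "
from h import *
fx()"
```

```text
wrist_force: [-0.6, 0.2, -3.2]
width: 0.46
t 24.85 fx 21.98 fy -0.28 z 0.0395 Fx -0.59 Fy 0.05 Fz -3.21 w 40.5
wrist_force: [-0.6, 0.4, -4.5]
width: 0.457
t 25.15 fx 25.0 fy -0.27 z 0.0396 Fx -0.69 Fy 0.3 Fz -4.46 w 40.2
```

```bash
python3 -c "
from h import *
from station import env
fx()
im,d,c=grab(env,'wrist','w8')
im,d,c=grab(env,'scene','s8')
cv2.imwrite('pics/s8c.png',cv2.resize(im[200:290,190:300,::-1],None,fx=6,fy=6,interpolation=2))"
```

```text
t 25.15 fx 25.0 fy -0.27 z 0.0396 Fx -0.69 Fy 0.3 Fz -4.46 w 40.2
```

View pics/w8.png

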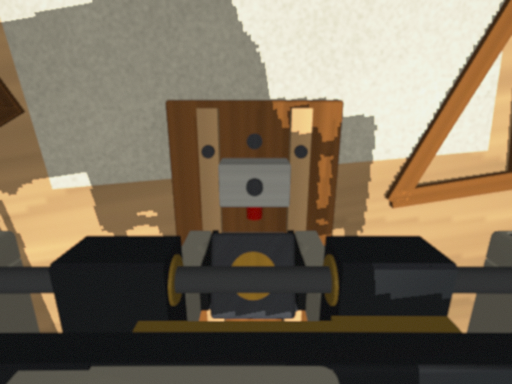

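View pics/s8c.png

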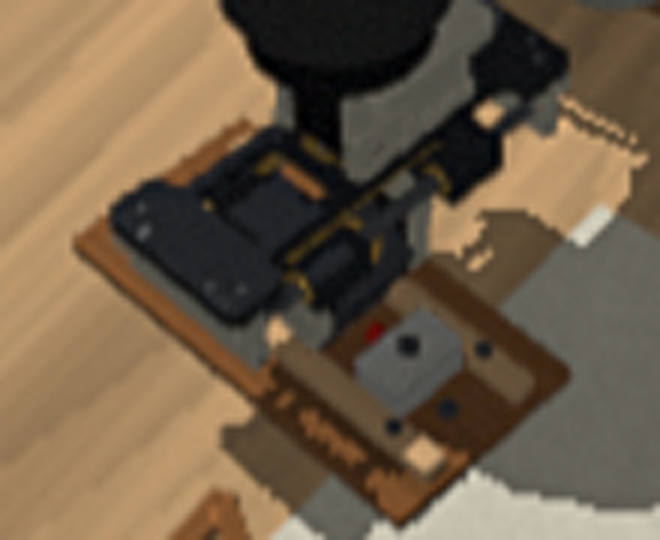

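The wrist picture shows the red pin at (254,212), still out of the stop face (v≈207), with the block's top edge just behind at v≈233. No contact has been made yet. I measure the remaining gap.

```bash
python3 - <<'E'
from h import *
im,d,c=load("w8"); f=np.load("fix.npz"); ax=f["ax"];ctr=f["ctr"]
def q(u,v,z): return round(float((onplane([[u,v]],c,z)[0,:2]*1000-ctr)@ax),1)
print("far edge z10",q(254,100,.010))
hsv=cv2.cvtColor(im,cv2.COLOR_RGB2HSV)
for v in range(155,236,1): print(v,im[v,240],im[v,254],q(254,v,.032),q(254,v,.023),end=" | ")
print()
print("weight top front edge z.0745:",q(254,233,.0745))
E
```

```text
far edge z10 108.4
155 [90 56 25] [89 57 29] 78.4 77.0 | 156 [89 58 32] [90 61 33] 77.9 76.4 | 157 [91 67 47] [90 68 48] 77.3 75.8 | 158 [90 78 66] [90 78 66] 76.7 75.2 | 159 [90 87 81] [91 88 80] 76.2 74.6 | 160 [90 89 85] [91 90 85] 75.6 74.0 | 161 [91 91 86] [89 88 84] 75.0 73.4 | 162 [90 89 84] [90 89 84] 74.5 72.8 | 163 [93 93 88] [93 92 87] 73.9 72.2 | 164 [103 102  95] [103 103  95] 73.3 71.6 | 165 [114 112 106] [116 114 107] 72.7 71.0 | 166 [120 119 112] [119 118 111] 72.2 70.4 | 167 [119 117 111] [120 120 114] 71.6 69.8 | 168 [118 118 110] [119 119 112] 71.0 69.2 | 169 [120 119 111] [120 119 111] 70.4 68.5 | 170 [118 117 110] [119 117 110] 69.8 67.9 | 171 [117 118 110] [118 117 111] 69.2 67.3 | 172 [119 120 112] [119 118 112] 68.7 66.7 | 173 [120 120 112] [120 119 112] 68.1 66.1 | 174 [122 120 113] [122 120 113] 67.5 65.5 | 175 [122 122 115] [124 123 116] 66.9 64.8 | 176 [124 123 116] [120 119 112] 66.3 64.2 | 177 [125 123 116] [105 105  99] 65.7 63.6 | 178 [125 125 117] [77 76 74] 65.1 63.0 | 179 [124 123 116] [46 48 46] 64.5 62.3 | 180 [122 121 115] [41 40 44] 63.9 61.7 | 
[... 1575 characters left out ...]
 40.4 36.9 | 219 [90 58 30] [118  23  11] 39.8 36.2 | 220 [91 58 31] [108  40  18] 39.1 35.5 | 221 [90 58 30] [93 51 22] 38.5 34.8 | 222 [91 59 28] [92 58 30] 37.8 34.2 | 223 [92 60 31] [90 57 28] 37.2 33.5 | 224 [90 57 30] [89 57 26] 36.5 32.8 | 225 [89 57 28] [90 58 28] 35.9 32.1 | 226 [89 57 29] [90 57 27] 35.2 31.4 | 227 [89 58 30] [91 60 32] 34.5 30.7 | 228 [88 56 25] [89 57 29] 33.9 30.0 | 229 [91 58 31] [89 56 28] 33.2 29.3 | 230 [88 57 30] [89 58 31] 32.6 28.6 | 231 [83 59 36] [85 59 38] 31.9 27.9 | 232 [68 53 40] [71 54 43] 31.2 27.2 | 233 [50 45 41] [47 42 38] 30.6 26.5 | 234 [35 36 37] [38 40 40] 29.9 25.8 | 235 [41 41 44] [40 42 44] 29.2 25.1 | 
weight top front edge z.0745: 49.7
```

```bash
python3 - <<'E'
from h import *
a=[cv2.resize(load(n)[0][180:330,170:340,::-1],None,fx=2.3,fy=2.3) for n in("w5","w8")]
cv2.imwrite("pics/cmp.png",np.hstack([np.clip(x.astype(int)*2,0,255).astype(np.uint8) for x in a]))
E
```

```text
(no output)
```

View pics/cmp.png

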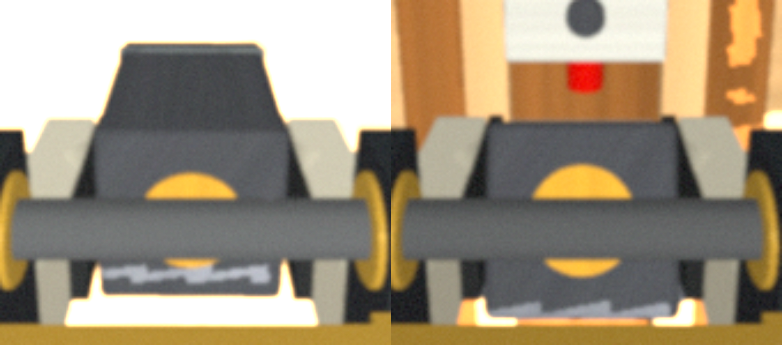

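```bash
python3 - <<'E'
from h import *
for n in("w5","w8"):
    im,d,c=load(n); X=cloud(d,c)
    for v in range(202,262,5): print(n,v,X[v,225].round(4),X[v,250].round(4))
im,d,c=load("w8"); X=cloud(d,c); P=X[237:262,215:290].reshape(-1,3); P=P[np.isfinite(P[:,0])]; m=np.median(P,0); P=P[abs(P[:,2]-m[2])<.02]
u,s,vt=np.linalg.svd(P-P.mean(0)); print(P.mean(0),"normal",vt[2], np.degrees(np.arccos(abs(vt[2,2]))))
E
```

```text
w5 202 [ 0.5252 -0.1345  0.174 ] [ 0.5223 -0.1499  0.1736]
w5 207 [ 0.5249 -0.1353  0.1832] [ 0.522  -0.15    0.1823]
w5 212 [ 0.5243 -0.1359  0.1906] [ 0.5225 -0.1501  0.1925]
w5 217 [nan nan nan] [ 0.5219 -0.1501  0.1988]
w5 222 [ 0.5251 -0.1376  0.2083] [ 0.5221 -0.1502  0.2064]
w5 227 [ 0.524  -0.1378  0.2125] [ 0.5222 -0.1503  0.2133]
w5 232 [ 0.5243 -0.1386  0.2196] [ 0.5222 -0.1503  0.2195]
w5 237 [ 0.5238 -0.1389  0.2242] [ 0.5218 -0.1503  0.2242]
w5 242 [ 0.5223 -0.1387  0.2263] [ 0.5198 -0.15    0.2254]
w5 247 [ 0.5195 -0.1381  0.2257] [ 0.5172 -0.1495  0.2251]
w5 252 [ 0.5171 -0.1377  0.226 ] [ 0.5148 -0.1491  0.2255]
w5 257 [ 0.514 -0.137  0.225] [ 0.5123 -0.1486  0.2256]
w8 202 [ 0.6683 -0.1641  0.0318] [ 0.6657 -0.1787  0.0314]
w8 207 [ 0.6576 -0.1598  0.0083] [ 0.6614 -0.1779  0.0278]
w8 212 [ 0.6543 -0.1592  0.009 ] [ 0.658  -0.1773  0.0273]
w8 217 [ 0.6513 -0.1588  0.0105] [ 0.6548 -0.1768  0.0275]
w8 222 [ 0.6474 -0.1579  0.0098] [ 0.6444 -0.1748  0.0096]
w8 227 [ 0.6437 -0.1572  0.0096] [ 0.6406 -0.1741  0.0092]
w8 232 [ 0.6444 -0.1583  0.0201] [ 0.6418 -0.1745  0.0205]
w8 237 [ 0.6622 -0.1663  0.0683] [ 0.6602 -0.1781  0.0684]
w8 242 [ 0.6607 -0.1663  0.0708] [ 0.6582 -0.1778  0.0697]
w8 247 [ 0.6582 -0.1658  0.0709] [ 0.6555 -0.1773  0.0694]
w8 252 [ 0.6565 -0.1656  0.0726] [ 0.6544 -0.1771  0.0723]
w8 257 [ 0.6537 -0.165   0.0721] [ 0.6522 -0.1768  0.073 ]
[ 0.65517389 -0.17823909  0.0711234 ] normal [ 0.42244413 -0.07440312  0.90333002] 25.400704055378714
```

The block has pitched about 25° in the soft grip: its bottom dragged on the floor while the top ran ahead. The pin is untouched. The bottom front corner is at fx≈19 and the pin tip at fx≈36. I back off about 16 mm to bring it upright, check, release, and then push low from behind with shut fingers.

```bash
python3 -m creep '[{"grip":1,"x":-2,"y":0,"z":0,"yaw":0},{"grip":1,"x":-5,"y":0,"z":0,"yaw":0},{"grip":1,"x":-8,"y":0,"z":0,"yaw":0},{"grip":1,"x":-11,"y":0,"z":0,"yaw":0},{"grip":1,"x":-14,"y":0,"z":0,"yaw":0},{"grip":1,"x":-16,"y":0,"z":0,"yaw":0},{"grip":1,"x":-16,"y":0,"z":0,"yaw":0}]' 10
cat >> h.py <<'E'
def tilt(name):
    from station import env
    fx(); im,d,c=grab(env,'wrist',name); X=cloud(d,c); P=X[240:262,215:290].reshape(-1,3); P=P[np.isfinite(P[:,0])]; m=np.median(P,0); P=P[abs(P[:,2]-m[2])<.02]
    u,s,vt=np.linalg.svd(P-P.mean(0)); n=vt[2]*np.sign(vt[2,2]); print("top",P.mean(0),"normal",n.round(3),np.degrees(np.arccos(n[2])))
E
python3 -c "
from h import *
tilt('w9')"
```

```text
time: 25.95
ee_pos: [0.6241, -0.1741, 0.0397]
orientation: [[0.986, -0.169, -0.0], [-0.169, -0.986, 0.0], [-0.0, -0.0, -1.0]]
wrist_force: [0.5, 0.1, -4.7]
width: 0.459
t 25.95 fx 8.59 fy -0.24 z 0.0397 Fx 0.45 Fy 0.17 Fz -4.7 w 40.4
top [ 0.63841401 -0.17535477  0.07154687] normal [ 0.435 -0.076  0.897] 26.197937368502664
```

View pics/w9.png

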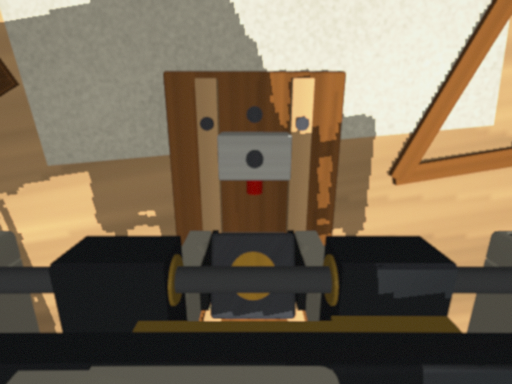

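Still tilted 26°, because the block hangs in the grip. I reduce the grip to 3 N so it rests on its corner, lower slightly, and drag back so that floor friction stands it up.

```bash
python3 -m creep '[{"grip":1,"x":0,"y":0,"z":0.5,"yaw":0},{"grip":1,"x":-1,"y":0,"z":1,"yaw":0},{"grip":1,"x":-4,"y":0,"z":1,"yaw":0},{"grip":1,"x":-8,"y":0,"z":1,"yaw":0},{"grip":1,"x":-12,"y":0,"z":1.5,"yaw":0},{"grip":1,"x":-16,"y":0,"z":2,"yaw":0},{"grip":1,"x":-16,"y":0,"z":2,"yaw":0}]' 3
python3 -c "
from h import *
tilt('w10')"
```

```text
time: 26.7
ee_pos: [0.6071, -0.1713, 0.0372]
orientation: [[0.986, -0.169, -0.002], [-0.169, -0.986, 0.0], [-0.002, -0.0, -1.0]]
wrist_force: [-2.0, 0.6, 0.6]
width: 0.453
t 26.7 fx -8.59 fy -0.28 z 0.0372 Fx -2.09 Fy 0.22 Fz 0.58 w 39.9
top [ 0.62248268 -0.17265751  0.07083679] normal [ 0.919 -0.156  0.362] 68.74663016120286
```

```bash
python3 - <<'E'
from h import *
im,d,c=load("w10"); cv2.imwrite("pics/w10c.png",cv2.resize(np.clip(im[150:330,150:360,::-1].astype(int)*2,0,255).astype(np.uint8),None,fx=3,fy=3))
X=cloud(d,c)
for v in range(205,320,5): print(v,X[v,222].round(3),X[v,235].round(3))
E
```

```text
205 [ 0.628 -0.153  0.01 ] [ 0.626 -0.162  0.009]
210 [ 0.624 -0.152  0.009] [ 0.623 -0.161  0.013]
215 [ 0.625 -0.154  0.021] [ 0.624 -0.162  0.023]
220 [ 0.625 -0.155  0.032] [ 0.624 -0.163  0.033]
225 [ 0.626 -0.156  0.041] [ 0.624 -0.163  0.04 ]
230 [ 0.626 -0.157  0.049] [ 0.625 -0.164  0.049]
235 [ 0.626 -0.158  0.056] [ 0.625 -0.164  0.056]
240 [ 0.626 -0.158  0.062] [ 0.625 -0.165  0.063]
245 [ 0.627 -0.159  0.069] [ 0.625 -0.165  0.068]
250 [ 0.626 -0.159  0.073] [ 0.625 -0.165  0.073]
255 [ 0.624 -0.159  0.073] [ 0.623 -0.165  0.073]
260 [ 0.622 -0.159  0.074] [ 0.62  -0.164  0.073]
265 [ 0.62  -0.158  0.075] [ 0.618 -0.164  0.074]
270 [ 0.641 -0.167  0.117] [ 0.641 -0.171  0.117]
275 [ 0.641 -0.167  0.119] [ 0.64  -0.171  0.118]
280 [ 0.64  -0.167  0.12 ] [ 0.639 -0.171  0.12 ]
285 [ 0.638 -0.167  0.12 ] [ 0.637 -0.17   0.119]
290 [ 0.637 -0.166  0.121] [ 0.636 -0.17   0.12 ]
295 [ 0.604 -0.155  0.075] [ 0.603 -0.161  0.075]
300 [ 0.601 -0.154  0.075] [ 0.6   -0.161  0.075]
305 [ 0.598 -0.154  0.075] [ 0.598 -0.16   0.076]
310 [ 0.595 -0.153  0.075] [ 0.594 -0.159  0.074]
315 [ 0.593 -0.153  0.075] [ 0.592 -0.159  0.075]
```

View pics/w10c.png

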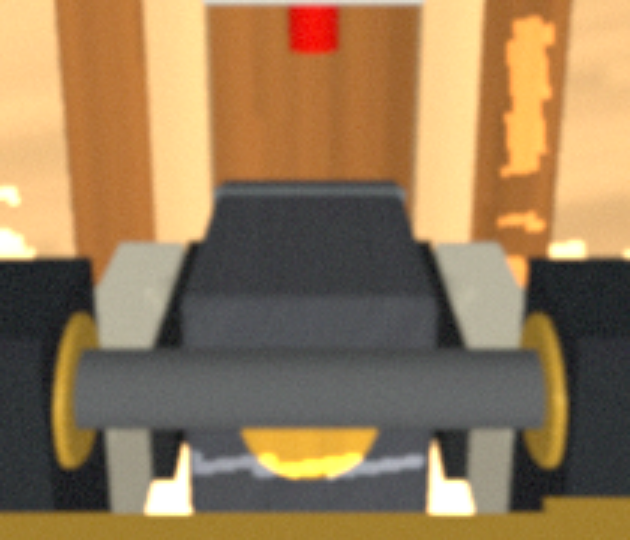

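The block is upright again: front face vertical, top flat at 74–75 mm, centred at fx≈-13. The pin is still fully out (crop (313,28)). I release, rise and turn 90° so the shut fingers fit the channel behind it.

```bash
python3 -m creep '[{"grip":0.4,"x":0,"y":0,"z":0,"yaw":0},{"grip":0.4,"x":0,"y":0,"z":0,"yaw":0},{"grip":0.3,"x":0,"y":0,"z":0,"yaw":0},{"grip":0.2,"x":0,"y":0,"z":0,"yaw":0},{"grip":0.2,"x":0,"y":0,"z":-30,"yaw":0},{"grip":0.2,"x":0,"y":0,"z":-75,"yaw":0},{"grip":0.2,"x":0,"y":0,"z":-110,"yaw":0},{"grip":0.2,"x":-30,"y":0,"z":-110,"yaw":0.1},{"grip":0.5,"x":-60,"y":0,"z":-110,"yaw":0.24},{"grip":1,"x":-60,"y":0,"z":-110,"yaw":0.38}]' 10
python3 -c "
from h import *
from station import env
im,d,c=grab(env,'wrist','w11'); cv2.imwrite('pics/w11.png',im[:,:,::-1]); X=cloud(d,c); P=X.reshape(-1,3); t=P[(P[:,2]>.066)&(P[:,2]<.08)&(abs(P[:,0]-.60)<.05)&(abs(P[:,1]+.17)<.04)]
if len(t)>50:
  r=cv2.minAreaRect(t[:,:2].astype(np.float32)*1000); print(len(t),t.mean(0),r); f=np.load('fix.npz'); ax=f['ax']; q=np.array(r[0])-f['ctr']; print('fx',q@ax,'fy',q@np.array([-ax[1],ax[0]]))
fx()
plan(.547,-.1607,.15,-99.7)"
```

```text
time: 27.75
ee_pos: [0.5464, -0.161, 0.1482]
orientation: [[0.849, -0.528, -0.0], [-0.528, -0.849, 0.001], [-0.001, -0.001, -1.0]]
wrist_force: [2.1, 0.4, -0.0]
width: 0.678
2561 [ 0.60196515 -0.16970652  0.07337449] ((601.4072265625, -169.1217041015625), (40.036643981933594, 39.94331741333008), 80.36473083496094)
fx -14.616872709114398 fy 0.8879209323416322
t 27.8 fx -68.4 fy -0.32 z 0.1483 Fx 0.35 Fy 0.06 Fz 0.48 w 55.5
t 27.8 pos [ 0.5482 -0.1612  0.1483] psi -32.31 w 0.63 F [0.36 0.   0.48] j [ 0.06  0.25 -0.33 -0.   -0.99  0.95] 
 shift [-1.3  0.2 -1.7] yaw 1.176
```

View pics/w11.png

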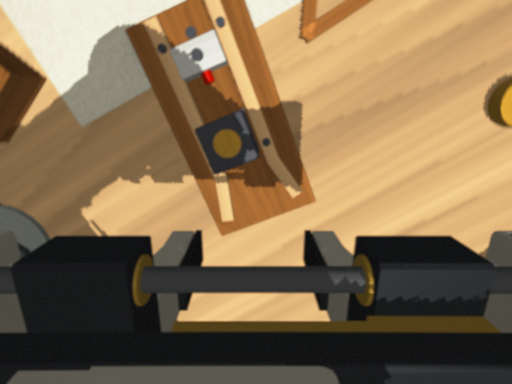

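Weight A stands square in the channel at (228,143), and the red pin (208,76) is out. I finish the turn and shut the fingers.

```bash
python3 -m creep '[{"grip":1,"x":-3,"y":0,"z":0,"yaw":0.14},{"grip":1,"x":-3,"y":0,"z":0,"yaw":0.28},{"grip":1,"x":-3,"y":0,"z":0,"yaw":0.42},{"grip":1,"x":-3,"y":0,"z":0,"yaw":0.56},{"grip":1,"x":-3,"y":0,"z":0,"yaw":0.7},{"grip":1,"x":-3,"y":0,"z":0,"yaw":0.84},{"grip":1,"x":-3,"y":0,"z":0,"yaw":0.98},{"grip":1,"x":-3,"y":0,"z":0,"yaw":1.1},{"grip":1,"x":-3,"y":0,"z":0,"yaw":1.176},{"grip":1,"x":-3,"y":0,"z":0,"yaw":1.176},{"grip":1,"x":-3,"y":0,"z":0,"yaw":1.176}]' 10
python3 -c "
from h import *
fx(); plan(.5457,-.1605,.020,-99.7)"
```

```text
time: 28.9
ee_pos: [0.5472, -0.1599, 0.1475]
orientation: [[-0.15, -0.989, -0.0], [-0.989, 0.15, -0.0], [0.0, 0.0, -1.0]]
wrist_force: [0.8, 1.1, -0.8]
width: 0.003
t 28.9 fx -69.61 fy 0.88 z 0.1475 Fx 0.62 Fy 1.22 Fz -0.79 w 0.3
t 28.9 pos [ 0.5472 -0.1599  0.1475] psi -98.66 w 0.003 F [ 0.82  1.09 -0.79] j [ 0.06  0.25 -0.33  0.   -0.99 -0.21] 
 shift [  0.9   1.4 127.5] yaw 0.018
```

```bash
python3 -m creep '[{"grip":1,"x":0.9,"y":1,"z":40,"yaw":0.018},{"grip":1,"x":0.9,"y":1,"z":80,"yaw":0.018},{"grip":1,"x":0.9,"y":1,"z":105,"yaw":0.018},{"grip":1,"x":0.9,"y":1,"z":118,"yaw":0.018},{"grip":1,"x":0.9,"y":1,"z":125,"yaw":0.018},{"grip":1,"x":0.9,"y":1,"z":127,"yaw":0.018},{"grip":1,"x":0.9,"y":1,"z":127,"yaw":0.018},{"grip":1,"x":0.9,"y":1,"z":127,"yaw":0.018}]' 10
python3 -c "
from h import *
from station import env
fx(); plan(.6,-.1698,.020,-99.7)
im,d,c=grab(env,'scene','s12')
cv2.imwrite('pics/s12c.png',cv2.resize(im[180:300,180:310,::-1],None,fx=4.8,fy=4.8,interpolation=2))"
```

```text
time: 29.7
ee_pos: [0.5467, -0.1606, 0.0218]
orientation: [[-0.172, -0.985, 0.002], [-0.985, 0.172, -0.0], [-0.0, -0.002, -1.0]]
wrist_force: [0.0, -0.4, -0.3]
width: 0.006
t 29.7 fx -69.96 fy 0.11 z 0.0218 Fx 0.1 Fy -0.34 Fz -0.34 w 0.5
t 29.7 pos [ 0.5467 -0.1606  0.0218] psi -99.88 w 0.006 F [ 0.04 -0.36 -0.34] j [ 0.06  0.4  -0.46  0.   -0.7  -0.23] 
 shift [ -0.  -54.1   1.9] yaw -0.003
```

View pics/s12c.png

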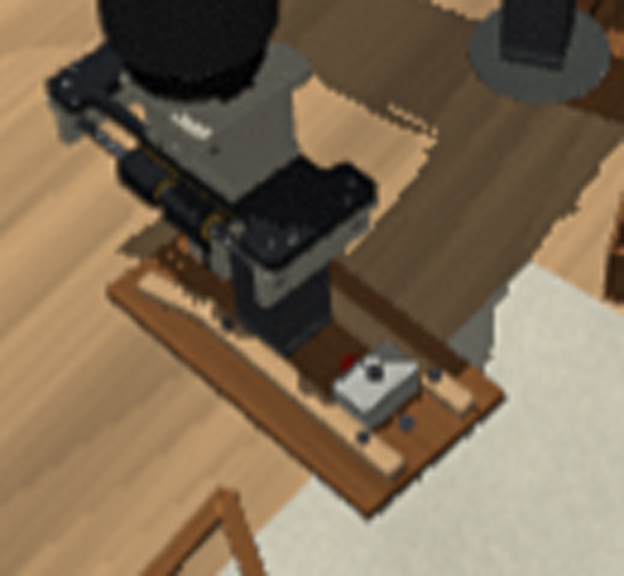

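Shut fingers are low behind the upright block (crop (285,310)), with the body clear above it. I push forward gently, in tool -y.

```bash
python3 -m creep '[{"grip":1,"x":0,"y":-4,"z":0,"yaw":0},{"grip":1,"x":0,"y":-8,"z":0,"yaw":0},{"grip":1,"x":0,"y":-11,"z":0,"yaw":0},{"grip":1,"x":0,"y":-13,"z":0,"yaw":0},{"grip":1,"x":0,"y":-15,"z":0,"yaw":0},{"grip":1,"x":0,"y":-17,"z":0,"yaw":0},{"grip":1,"x":0,"y":-19,"z":0,"yaw":0},{"grip":1,"x":0,"y":-21,"z":0,"yaw":0}]' 10 | head -1
python3 -c "
from h import *
fx()"
python3 -m creep '[{"grip":1,"x":0,"y":-2,"z":0,"yaw":0},{"grip":1,"x":0,"y":-4,"z":0,"yaw":0},{"grip":1,"x":0,"y":-6,"z":0,"yaw":0},{"grip":1,"x":0,"y":-8,"z":0,"yaw":0},{"grip":1,"x":0,"y":-10,"z":0,"yaw":0}]' 10 | head -1
python3 -c "
from h import *
from station import env
fx()
im,d,c=grab(env,'scene','s13')
cv2.imwrite('pics/s13c.png',cv2.resize(im[180:300,180:310,::-1],None,fx=4.8,fy=4.8,interpolation=2))"
```

```text
time: 30.55
t 30.55 fx -49.68 fy -0.15 z 0.0206 Fx -2.86 Fy -1.24 Fz 2.88 w 0.6
time: 31.05
t 31.05 fx -42.01 fy -0.6 z 0.0207 Fx -9.34 Fy -0.02 Fz 12.45 w 0.2
```

View pics/s13c.png

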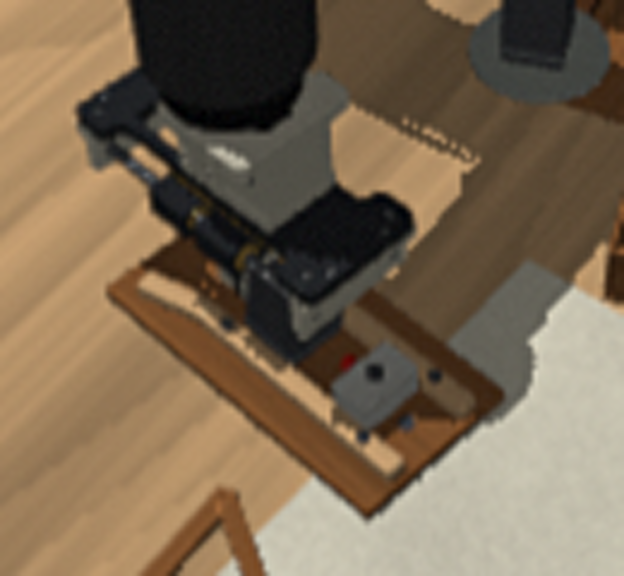

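Fx is -9 N with Fz +12 N, too much for mere sliding, so something is wedging. I back off and look.

```bash
python3 -m creep '[{"grip":1,"x":0,"y":4,"z":0,"yaw":0},{"grip":1,"x":0,"y":10,"z":0,"yaw":0},{"grip":1,"x":0,"y":16,"z":0,"yaw":0},{"grip":1,"x":0,"y":22,"z":0,"yaw":0},{"grip":1,"x":0,"y":22,"z":0,"yaw":0}]' 10 | head -1
python3 -c "
from h import *
from station import env
fx()
im,d,c=grab(env,'wrist','w14')
im,d,c=grab(env,'scene','s14')
cv2.imwrite('pics/s14c.png',cv2.resize(np.clip(im[190:280,190:290,::-1].astype(int)*3//2,0,255).astype(np.uint8),None,fx=6,fy=6,interpolation=2))"
```

```text
time: 31.6
t 31.6 fx -62.62 fy -0.01 z 0.0206 Fx -0.38 Fy 0.26 Fz 0.09 w 0.6
```

View pics/w14.png

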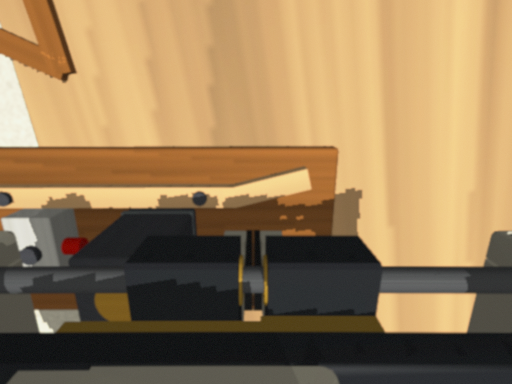

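View pics/s14c.png

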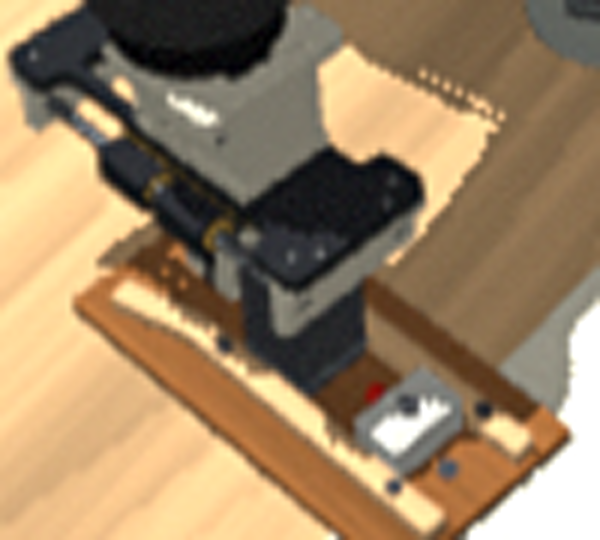

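In the wrist view the wide finger carriages ((128..378), v≈275) overhang the block, so in this orientation the push lands high on the block. The block is upright again and the pin (75,246) is still out. I rise, turn the jaws back across the channel so the flat 19 mm finger side pushes, with the tips just above the fence tops, and measure again.

```bash
python3 -m creep '[{"grip":1,"x":0,"y":0,"z":-40,"yaw":0},{"grip":1,"x":0,"y":4,"z":-85,"yaw":-0.14},{"grip":1,"x":0,"y":7,"z":-127,"yaw":-0.28},{"grip":1,"x":0,"y":7,"z":-127,"yaw":-0.42},{"grip":1,"x":0,"y":7,"z":-127,"yaw":-0.56},{"grip":1,"x":0,"y":7,"z":-127,"yaw":-0.7},{"grip":1,"x":0,"y":7,"z":-127,"yaw":-0.84},{"grip":1,"x":0,"y":7,"z":-127,"yaw":-0.98},{"grip":1,"x":0,"y":7,"z":-127,"yaw":-1.12},{"grip":1,"x":0,"y":7,"z":-127,"yaw":-1.26},{"grip":1,"x":0,"y":7,"z":-127,"yaw":-1.4},{"grip":1,"x":0,"y":7,"z":-127,"yaw":-1.54}]' 10 | head -1
python3 -m creep '[{"grip":1,"x":0,"y":0,"z":0,"yaw":-0.03},{"grip":1,"x":0,"y":0,"z":0,"yaw":-0.03},{"grip":1,"x":0,"y":0,"z":0,"yaw":-0.03}]' 10 | head -1
python3 -c "
from h import *
from station import env
im,d,c=grab(env,'wrist','w15'); X=cloud(d,c); P=X.reshape(-1,3); t=P[(P[:,2]>.066)&(P[:,2]<.08)&(abs(P[:,0]-.60)<.05)&(abs(P[:,1]+.17)<.04)]
r=cv2.minAreaRect(t[:,:2].astype(np.float32)*1000); print(len(t),t.mean(0),r); f=np.load('fix.npz'); ax=f['ax']; q=np.array(r[0])-f['ctr']; print('fx',q@ax,'fy',q@np.array([-ax[1],ax[0]]))
fx()
plan(.543,-.160,.022,-9.7)"
```

```text
time: 32.9
time: 33.2
2655 [ 0.60970368 -0.17095898  0.07338802] ((609.1400756835938, -170.87066650390625), (40.12455368041992, 38.98426055908203), 80.17817687988281)
fx -6.699826064748744 fy 0.46816396165043583
t 33.25 fx -68.74 fy -0.02 z 0.1476 Fx -0.13 Fy 0.64 Fz -0.15 w 0.6
t 33.25 pos [ 0.5479 -0.1609  0.1476] psi -10.02 w 0.007 F [-0.02  0.65 -0.15] j [ 0.06  0.25 -0.33  0.   -0.99  1.34] 
 shift [ -5.   -0.  125.6] yaw -0.006
```

View pics/w15.png

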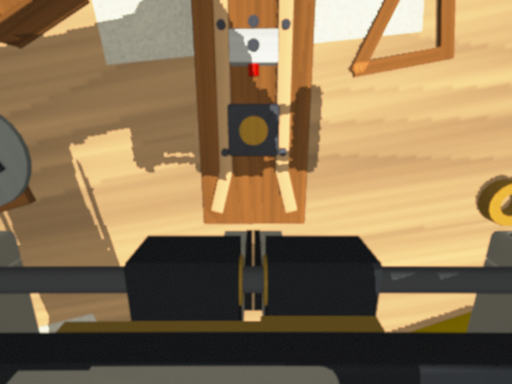

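Block A is upright at (253,130), centre fx≈-7, and the pin (254,70) is out. I descend behind it with the tips at z≈22 mm, just over the fence tops.

```bash
python3 -m creep '[{"grip":1,"x":0,"y":0,"z":40,"yaw":0.005},{"grip":1,"x":0,"y":0,"z":80,"yaw":0.005},{"grip":1,"x":0,"y":0,"z":105,"yaw":0.005},{"grip":1,"x":0,"y":0,"z":118,"yaw":0.005},{"grip":1,"x":0,"y":0,"z":125,"yaw":0.005},{"grip":1,"x":0,"y":0,"z":125,"yaw":0.005},{"grip":1,"x":0,"y":0,"z":125,"yaw":0.005}]' 10 | head -1
python3 -m creep '[{"grip":1,"x":6,"y":0,"z":0,"yaw":0},{"grip":1,"x":12,"y":0,"z":0,"yaw":0},{"grip":1,"x":18,"y":0,"z":0,"yaw":0},{"grip":1,"x":23,"y":0,"z":0,"yaw":0},{"grip":1,"x":26,"y":0,"z":0,"yaw":0},{"grip":1,"x":28,"y":0,"z":0,"yaw":0},{"grip":1,"x":28,"y":0,"z":0,"yaw":0}]' 10 | head -1
python3 -c "
from h import *
from station import env
fx();
im,d,c=grab(env,'wrist','w16')
im,d,c=grab(env,'scene','s16')
cv2.imwrite('pics/s16c.png',cv2.resize(np.clip(im[190:280,190:290,::-1].astype(int)*3//2,0,255).astype(np.uint8),None,fx=6,fy=6,interpolation=2))"
```

```text
time: 33.95
time: 34.65
t 34.65 fx -40.74 fy -0.32 z 0.0224 Fx 0.19 Fy 0.07 Fz 0.1 w 0.4
```

View pics/s16c.png

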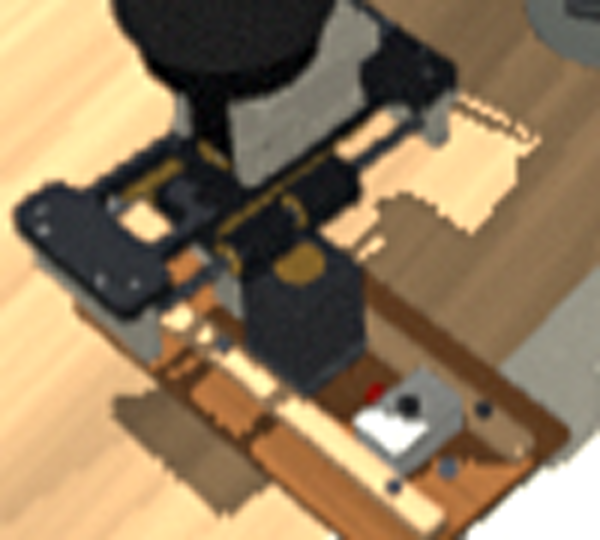

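View pics/w16.png

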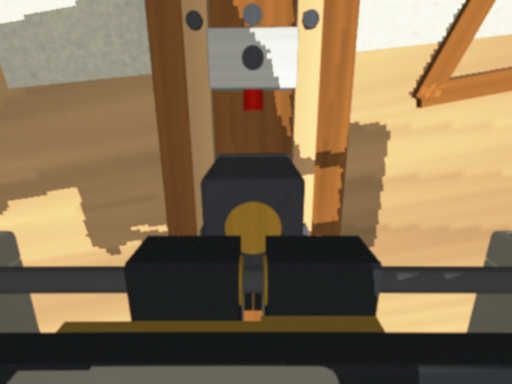

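The fingers stand just behind the block. The wrist view (block front base v≈157, pin at (253,100)) shows pin and front face well. I push in small steps.

```bash
python3 -m creep '[{"grip":1,"x":2,"y":0,"z":0,"yaw":0},{"grip":1,"x":4,"y":0,"z":0,"yaw":0},{"grip":1,"x":6,"y":0,"z":0,"yaw":0},{"grip":1,"x":8,"y":0,"z":0,"yaw":0},{"grip":1,"x":10,"y":0,"z":0,"yaw":0}]' 10 | head -1
python3 -c "
from h import *
fx()"
python3 -m creep '[{"grip":1,"x":2,"y":0,"z":0,"yaw":0},{"grip":1,"x":4,"y":0,"z":0,"yaw":0},{"grip":1,"x":6,"y":0,"z":0,"yaw":0}]' 10 | head -1
python3 -c "
from h import *
from station import env
fx()
grab(env,'wrist','w17')"
```

```text
time: 35.25
t 35.25 fx -32.58 fy -0.73 z 0.0224 Fx -5.56 Fy 0.78 Fz 4.59 w 0.2
time: 35.55
t 35.55 fx -26.6 fy -0.81 z 0.0224 Fx -6.72 Fy -0.04 Fz 4.52 w 0.3
```

View pics/w17.png

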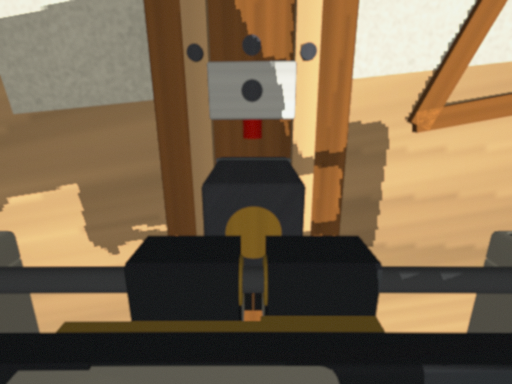

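```bash
cat >> h.py <<'E'
def front(name):
    im,d,c=load(name); X=cloud(d,c); f=np.load("fix.npz"); ax=f["ax"]
    for v in range(150,232,6):
        p=np.nanmedian(X[v,235:245],0); print(v,round(float((p[:2]*1000-f["ctr"])@ax),1),round(float(p[2]*1000),1),end=" | ")
    print()
    hsv=cv2.cvtColor(im,cv2.COLOR_RGB2HSV); m=((hsv[...,0]<6)|(hsv[...,0]>174))&(hsv[...,1]>180)&(hsv[...,2]>60); m[:, :200]=0; m[:,300:]=0;m[200:]=0
    v,u=np.nonzero(m); print("pin px", len(v), (v.min(),v.max()) if len(v) else None)
E
python3 -c "
from h import *
front('w16');front('w17')"
```

```text
150 14.9 9.0 | 156 13.2 21.0 | 162 13.3 39.0 | 168 13.4 53.9 | 174 13.3 65.8 | 180 12.6 72.9 | 186 10.5 73.2 | 192 7.9 73.1 | 198 5.7 73.5 | 204 3.3 73.1 | 210 1.0 73.8 | 216 -1.3 74.1 | 222 -4.0 73.7 | 228 -6.5 74.0 | 
pin px 367 (np.int64(90), np.int64(109))
150 28.9 9.5 | 156 25.6 9.2 | 162 25.5 29.0 | 168 25.8 44.6 | 174 25.7 57.1 | 180 25.9 68.1 | 186 24.6 73.1 | 192 22.5 73.4 | 198 19.9 73.0 | 204 17.7 73.3 | 210 15.3 73.6 | 216 12.8 73.8 | 222 10.7 74.4 | 228 7.9 74.0 | 
pin px 321 (np.int64(120), np.int64(138))
```

Upright (front face within 0.4 mm over its height), about 11 mm short of the pin. I continue.

```bash
python3 -m creep '[{"grip":1,"x":2,"y":0,"z":0,"yaw":0},{"grip":1,"x":4,"y":0,"z":0,"yaw":0},{"grip":1,"x":6,"y":0,"z":0,"yaw":0},{"grip":1,"x":8,"y":0,"z":0,"yaw":0}]' 10 | head -1
python3 -c "
from h import *
fx()"
python3 -m creep '[{"grip":1,"x":1,"y":0,"z":0,"yaw":0},{"grip":1,"x":2,"y":0,"z":0,"yaw":0},{"grip":1,"x":3,"y":0,"z":0,"yaw":0},{"grip":1,"x":4,"y":0,"z":0,"yaw":0}]' 10 | head -1
python3 -c "
from h import *
from station import env
fx()
grab(env,'wrist','w18'); front('w18')"
```

```text
time: 36.0
t 36.0 fx -16.89 fy -0.54 z 0.0223 Fx -3.06 Fy 0.44 Fz -0.86 w 0.4
time: 36.4
t 36.4 fx -14.85 fy -0.58 z 0.0224 Fx -11.45 Fy 2.28 Fz 8.75 w 0.3
150 40.7 9.4 | 156 37.4 9.4 | 162 37.3 28.6 | 168 37.3 44.1 | 174 37.3 56.9 | 180 37.6 68.2 | 186 36.4 72.7 | 192 34.4 73.5 | 198 31.9 73.2 | 204 29.5 73.7 | 210 27.0 73.8 | 216 24.7 73.7 | 222 22.3 74.2 | 228 19.7 74.1 | 
pin px 308 (np.int64(144), np.int64(161))
```

```bash
python3 -m creep '[{"grip":1,"x":1,"y":0,"z":0,"yaw":0},{"grip":1,"x":2,"y":0,"z":0,"yaw":0}]' 10 | head -1
python3 -c "
from h import *
fx()"
python3 -m creep '[{"grip":1,"x":0.5,"y":0,"z":0,"yaw":0},{"grip":1,"x":1,"y":0,"z":0,"yaw":0}]' 10 | head -1
python3 -c "
from h import *
from station import env
fx()
grab(env,'wrist','w19'); front('w19')"
```

```text
time: 36.65
t 36.65 fx -13.32 fy -0.63 z 0.0224 Fx -10.22 Fy 2.31 Fz 7.29 w 0.2
time: 36.85
t 36.85 fx -12.29 fy -0.64 z 0.0224 Fx -9.54 Fy 2.34 Fz 6.64 w 0.6
150 43.2 9.0 | 156 40.0 9.7 | 162 39.8 28.5 | 168 39.9 44.0 | 174 40.1 57.3 | 180 40.0 67.8 | 186 39.1 73.1 | 192 36.8 73.4 | 198 34.5 73.5 | 204 32.1 73.5 | 210 29.8 73.7 | 216 27.3 73.9 | 222 25.1 74.2 | 228 22.4 73.9 | 
pin px 213 (np.int64(149), np.int64(161))
```

View pics/w19.png

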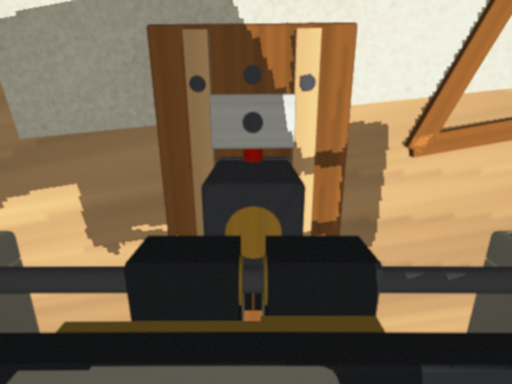

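The block is upright, square against the pin (253,155) and pushing it in at about 9.5 N total. I go on slowly.

```bash
python3 -m creep '[{"grip":1,"x":0.7,"y":0,"z":0,"yaw":0},{"grip":1,"x":1.4,"y":0,"z":0,"yaw":0},{"grip":1,"x":2.1,"y":0,"z":0,"yaw":0},{"grip":1,"x":2.8,"y":0,"z":0,"yaw":0},{"grip":1,"x":3.5,"y":0,"z":0,"yaw":0}]' 10 | head -1
python3 -c "
from h import *
fx()"
python3 -m creep '[{"grip":1,"x":0.5,"y":0,"z":0,"yaw":0},{"grip":1,"x":1,"y":0,"z":0,"yaw":0},{"grip":1,"x":1.5,"y":0,"z":0,"yaw":0}]' 10 | head -1
python3 -c "
from h import *
from station import env
fx()
grab(env,'wrist','w20'); front('w20')"
```

```text
time: 37.4
t 37.4 fx -8.82 fy -0.62 z 0.0224 Fx -12.03 Fy 2.75 Fz 6.78 w 0.9
time: 37.7
t 37.7 fx -7.26 fy -0.63 z 0.0225 Fx -10.86 Fy 2.56 Fz 7.73 w 0.6
150 51.5 31.3 | 156 48.4 31.1 | 162 44.8 28.4 | 168 45.0 44.4 | 174 45.0 57.2 | 180 45.1 68.2 | 186 43.9 72.6 | 192 41.8 73.4 | 198 39.5 73.4 | 204 36.9 73.2 | 210 34.6 73.3 | 216 32.3 73.9 | 222 29.9 74.2 | 228 27.2 73.6 | 
pin px 44 (np.int64(159), np.int64(161))
```

```bash
python3 -m creep '[{"grip":1,"x":0.4,"y":0,"z":0,"yaw":0},{"grip":1,"x":0.8,"y":0,"z":0,"yaw":0},{"grip":1,"x":1.2,"y":0,"z":0,"yaw":0}]' 10 | head -1
python3 -c "
from h import *
fx()"
python3 -m creep '[{"grip":1,"x":0.3,"y":0,"z":0,"yaw":0},{"grip":1,"x":0.6,"y":0,"z":0,"yaw":0}]' 10 | head -1
python3 -c "
from h import *
from station import env
fx()
grab(env,'wrist','w21'); front('w21')"
```

```text
time: 38.05
t 38.05 fx -6.07 fy -0.64 z 0.0225 Fx -10.58 Fy 2.62 Fz 6.97 w 0.5
time: 38.25
t 38.25 fx -5.46 fy -0.64 z 0.0225 Fx -11.66 Fy 2.56 Fz 6.35 w 0.4
150 53.3 31.5 | 156 50.1 31.1 | 162 46.7 29.1 | 168 46.8 44.7 | 174 46.8 57.2 | 180 46.9 67.8 | 186 45.8 72.8 | 192 43.6 73.3 | 198 41.2 73.4 | 204 39.0 73.5 | 210 36.5 74.0 | 216 34.1 74.1 | 222 31.7 74.3 | 228 29.2 74.1 | 
pin px 0 None
```

```bash
python3 -m creep '[{"grip":1,"x":0.3,"y":0,"z":0,"yaw":0},{"grip":1,"x":0.6,"y":0,"z":0,"yaw":0}]' 10 | head -1
python3 -c "
from h import *
fx()"
python3 -m creep '[{"grip":1,"x":0.3,"y":0,"z":0,"yaw":0},{"grip":1,"x":0.6,"y":0,"z":0,"yaw":0}]' 10 | head -1
python3 -c "
from h import *
fx()"
python3 -m creep '[{"grip":1,"x":0.3,"y":0,"z":0,"yaw":0},{"grip":1,"x":0.6,"y":0,"z":0,"yaw":0}]' 10 | head -1
python3 -c "
from h import *
from station import env
fx()
grab(env,'wrist','w22'); front('w22')"
```

```text
time: 38.5
t 38.5 fx -5.1 fy -0.64 z 0.0225 Fx -9.63 Fy 1.94 Fz 5.36 w 0.5
time: 38.7
t 38.7 fx -4.98 fy -0.66 z 0.0225 Fx -13.58 Fy 3.28 Fz 11.0 w 0.6
time: 38.9
t 38.9 fx -4.99 fy -0.68 z 0.0225 Fx -15.77 Fy 3.12 Fz 12.09 w 0.2
150 53.8 31.5 | 156 50.8 31.6 | 162 47.6 31.1 | 168 47.3 44.0 | 174 47.4 57.3 | 180 47.4 67.6 | 186 46.4 73.1 | 192 44.1 73.3 | 198 41.9 73.6 | 204 39.5 73.4 | 210 37.3 73.6 | 216 35.0 74.5 | 222 32.3 73.9 | 228 29.7 73.9 | 
pin px 0 None
```

Motion has stalled (-4.98 to -4.99) while the force climbs to 15.8 N, and the face sits at 47.4, so this is the stop. I retract straight back and rise.

```bash
python3 -m creep '[{"grip":1,"x":-1,"y":0,"z":0,"yaw":0},{"grip":1,"x":-3,"y":0,"z":0,"yaw":0},{"grip":1,"x":-8,"y":0,"z":0,"yaw":0},{"grip":1,"x":-20,"y":0,"z":0,"yaw":0},{"grip":1,"x":-40,"y":0,"z":-10,"yaw":0},{"grip":1,"x":-60,"y":0,"z":-45,"yaw":0},{"grip":1,"x":-60,"y":0,"z":-90,"yaw":0},{"grip":1,"x":-60,"y":0,"z":-125,"yaw":0},{"grip":1,"x":-60,"y":0,"z":-125,"yaw":0},{"grip":1,"x":-60,"y":0,"z":-125,"yaw":0}]' 10 | head -1
python3 -c "
from h import *
from station import env
im,d,c=grab(env,'wrist','w23'); X=cloud(d,c); P=X.reshape(-1,3); t=P[(P[:,2]>.066)&(P[:,2]<.08)&(abs(P[:,0]-.64)<.05)&(abs(P[:,1]+.175)<.04)]
r=cv2.minAreaRect(t[:,:2].astype(np.float32)*1000); print(len(t),t.mean(0),r); f=np.load('fix.npz'); ax=f['ax']; q=np.array(r[0])-f['ctr']; print('fx',q@ax,'fy',q@np.array([-ax[1],ax[0]]))
hsv=cv2.cvtColor(im,cv2.COLOR_RGB2HSV); m=((hsv[...,0]<6)|(hsv[...,0]>174))&(hsv[...,1]>180)&(hsv[...,2]>60); print('red',m[:200,200:300].sum())
im,d,c=grab(env,'scene','s23'); X=cloud(d,c); P=X.reshape(-1,3); P=P[np.hypot(P[:,0]-.6245,P[:,1]-.066)<.05]
for lo,hi in[(.05,.066),(.115,.13)]:
  t=P[(P[:,2]>lo)&(P[:,2]<hi)]; print('B',len(t),np.median(t,0))
cv2.imwrite('pics/s23c.png',cv2.resize(im[110:290,190:380,::-1],None,fx=3.3,fy=3.3,interpolation=2)); fx()"
```

```text
time: 39.95
2899 [ 0.64266302 -0.17700476  0.07341265] ((642.405029296875, -176.95330810546875), (39.99799346923828, 39.39560317993164), 79.80469512939453)
fx 27.114477859418944 fy 0.0828199354103454
red 0
B 332 [0.64180019 0.04854104 0.0559541 ]
B 137 [0.62786114 0.0636469  0.11972075]
t 40.05 fx -62.02 fy -0.11 z 0.1468 Fx 0.54 Fy 0.1 Fz -0.08 w 0.2
```

View pics/w23.png

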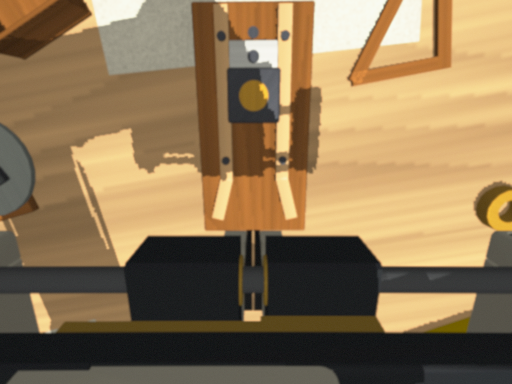

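View pics/s23c.png

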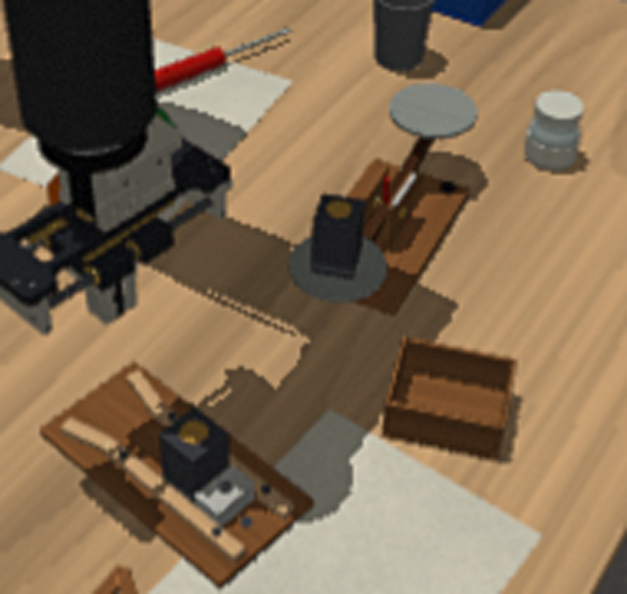

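The final pictures show A upright in the channel, tight against the stop with no red visible (wrist (253,95), scene crop (195,450)). B stands on its pan (crop (337,240)), and the robot is clear.

```bash
python3 -c "
from station import env
print(env.hand_in())"
```

```text
the job is handed in; nothing more can be done
None
```

I weighed both blocks, and the one first standing at about (0.44, 0.07), set on the left pan, was the heavier. It stayed down at 58 mm while the other pan stayed up at about 85 mm. That heavier block now stands in the fixture's channel against the stop with the red pin pushed in, and the lighter one stands on the right pan. I handed the job in at about 40 s.

**Last checks**
- **Heavier block:** it is upright with its centre at fixture x ≈ 27 mm and y ≈ 0 mm. No red of the pin is visible in the last picture, so I judge the pin flush. Motion stalled at the stop with a total push of about 16 N, part of it floor and pin friction.
- **Lighter block:** it stands upright on its lowered pan, within a few millimetres of the centre.
- **Robot and bystanders:** the robot touches nothing. The bystanders in the last pictures look undisturbed, but I did not measure their positions.

**What went wrong on the way**
- **Soft grip:** sliding the block in a 10 N grip let it pitch by about 25°. I backed off and stood it up again before it reached the pin.
- **First push from behind:** with the jaws along the channel, the push landed high on the block and wedged, with about 12 N upward on the tool. I backed off and pushed with the jaws across the channel instead, and the block then stayed upright to the stop.

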